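# Sort the packing bench: glue into its twist-lock keeper, cartons and tools into their bins

## Task

Tidy the row of mixed things along the front of the packing bench. Twist the lid of the glue keeper free and stand it aside on the bench, put every glue stick upright in a cell of its own in the keeper, the boxed spares into the small grey picking bin and the hand tools (tape measure, hand stamp) into the low metal tray, and put the lid back on and twist it locked (bar in line with the ribs on the pot) so that the glue does not dry out.

Things in the scene. Friction and masses are not known exactly. Their poses are not given: they have to be found in the camera images.
- keeper: Glue keeper: round grey pot, fixed, 98 mm across, 70 mm high on its feet, wall 3 mm, inner floor 15 mm up. Origin at the centre of its underside. A cross divider 3 mm thick along its x and y axes, up to 65 mm high, makes four open cells; cell centres at x, y = +-20 mm. Vertical ribs outside on +x and -x.
- keeper_rim (a point): On the pot's axis, 70 mm up, axes as the pot's. Over both ribs (pot +x and -x) a tab sticks out at the rim to 57.5 mm from the axis, 8 mm thick, reaching 28 deg either side of the rib; between the tabs are two open slots. A stop under each tab keeps the lid from turning more than 9 deg clockwise past the ribs.
- lid: Lid: black bell, 130 mm across its collar, 108 mm above, 106 mm high with its bar, 0.22 kg, loose. Origin on its axis at the collar's lower edge; seated on the pot it is 54 mm above the bench. Two lugs inside the collar on its +x and -x, 12 deg either side, catch under the tabs while the bar lies along the ribs (locked, as at the start). It must rise clear of glue sticks whose tops are 111 mm up.
- lid_grip (a point): Middle of the bar on top of the lid, 94 mm above the lid's origin: bar 84 mm long (lid x), 18 mm thick (lid y), 24 mm high; the flat top under it is 76 mm above the origin. Turned counter-clockwise from above to 40 deg or more from the ribs (50 to 60 is safe) the lid lifts straight off or on with 3.5 mm play; half a turn makes no difference. It turns easily.
- bare_bench (a point): Middle of the bare patch at the left end of the bench top, about 150 mm across, where the lid can stand.
- bin: Picking bin for boxed spares: small, grey plastic, open top, fixed, 126 x 126 mm outside, walls 4 mm, on 10 mm feet: inner floor 14 mm up, front (-x) 44 mm high, sides 54 rising to 86, back 86 mm. Origin at the centre of its underside. A second carton may rest on the first, up to 160 mm above the bench.
- tray: Tool tray: low square sheet-metal tray, fixed, 126 x 126 mm, 42 mm high on 10 mm feet, inner floor 13 mm up, walls 3 mm. Origin at the centre of its underside.
- carton_a: Small printed spare-part carton, 100 (x) x 62 (y) x 85 mm high, 90 g. Origin at the centre of its underside. Grip across the 62 mm. May be absent.
- carton_b: Small printed spare-part carton, 90 (x) x 50 (y) x 60 mm high, 90 g. Origin at the centre of its underside. Grip across the 50 mm. May be absent.
- tape_rule: Tape measure, yellow and black, 78 (x) x 38 (y) x 67 mm high, 0.19 kg, standing; case 30 to 38 mm thick (y), x from -26 to 39 mm. Origin under its middle, at its foot. May be absent.
- stamp: Hand stamp, upright: wooden foot 26 (x) x 52 (y) x 20 mm high, round red handle about 28 mm across, 76 mm high in all, 60 g. Origin at the centre of its underside. May be absent.
- glue_1: Glue stick (one of up to three alike): upright cylinder 27 mm across and 96 mm tall with a red cap, 40 g, standing on the bench. Origin at the centre of its underside, z along its axis. May be absent.
- glue_2: Glue stick (one of up to three alike): upright cylinder 27 mm across and 96 mm tall with a red cap, 40 g, standing on the bench. Origin at the centre of its underside, z along its axis. May be absent.
- glue_3: Glue stick (one of up to three alike): upright cylinder 27 mm across and 96 mm tall with a red cap, 40 g, standing on the bench. Origin at the centre of its underside, z along its axis. May be absent.

How it is judged:
By the outcome, as a careful person would: the job done as asked, in the order asked, and still so for the second after the job is handed in, with the robot touching nothing.
Of glue_1, glue_2, glue_3 only 2 to 3 are there at a start; the rules pass over those that are not, and their reading is None.
Of carton_a, carton_b only 1 to 2 are there at a start; the rules pass over those that are not, and their reading is None.
Of tape_rule, stamp only 1 to 2 are there at a start; the rules pass over those that are not, and their reading is None.
At some moment in a run one of lid may be knocked a few centimetres aside while the robot is not near it.
It also fails if it takes over 210 s, if anything falls off the work surface, if the arm or the gripper's body presses on something with over 40 N, if the wrist force passes 120 N, or if a joint passes its speed limit or range.

## Robot

A 7-joint arm with a two-finger parallel gripper is mounted at the origin on a cart in front of the work surface, level with it; the furniture and walls round the work are solid. World frame = base frame: x ahead of the robot, y to its left, z up, the work surface at z = 0. Lengths are in m, angles in rad, forces in N, time in s.
With the tool pointing down it reaches from about 0.4 to 0.85 m from the base axis. Payload 4.5 kg.
Tool frame: the origin (TCP) lies at the very end of the fingers, on their centre line; the grasp point (between the pads) lies 19 mm behind it; z points along the fingers, y is the line along which they close (so a half turn about z gives the same grasp; the last joint's range is limited). The gripper opens to 88 mm and grips with 3 to 60 N. Pads are 18 mm wide; open, the fingers measure 123 mm over their backs; the gripper's body (75 mm by 187 mm) begins 45 mm behind the grasp point.
Start: joints at [-1.16, 0.689, -0.195, 1.565, 0.157, 0.902, -0.215], TCP at [0.23, 0.581, 0.239] pointing down, gripper open.
Joint ranges: [-3.01, 3.01], [-0.46, 2.08], [-1.47, 1.51], [0.13, 2.56], [-1, 4.14], [0.04, 2.09], [-2.66, 2.66]. Speed limits (rad/s): [2.57, 2.57, 3.14, 3.14, 3.14, 3.14, 3.14].

## Interface

Orientations are given as a unit quaternion [x, y, z, w].
In Python, from plant import r gives the robot as it stands. The module is installed in compiled form; this text tells all that it offers.
- The arm moves only by the tool step_arm, never from a script. Its argument "increments" is a list of rows, each a list of 2 entries, a list of its own where there are three numbers: the shift along the world's x, y, z in cm, then the turn, a rotation vector about the world's x, y, z in degrees. A call has exactly 10 rows; each row shifts and turns the commanded pose from where the row before left it; what a row does not reach is not made up. A row lasts 1/10 s, in which the tool goes at most 50 mm and 8.59 degrees, less where a joint would pass 70% of its speed; a pose out of reach is approached as far as the arm can. A call is refused whole if a number of a shift passes 5 or a number of a turn 8.59, either way. A call with a gripper value outside its range is refused whole. "fingers" is the opening, from 0 (shut) to 1 (fully open), set as the call begins (left out, the last holds). The fingers move at their own pace and stop on an object; "grip_force" is the grip in N (left out, the last holds). Time passes only in rows, so rows that do not move let the fingers close, or fill a call up. It gives the time, the measured TCP pose, the force, the opening and the grip force at its end, in the units of the state.
- r.get_state(): the state, without advancing time (a new reading comes with each control period).
- r.snapshot(name): name is "scene" or "top" or "wrist"; returns (picture, depth): 384x512x3 uint8, red, green, blue; 384x512 float32, m along the optical axis (not along the pixel's ray), 0 where there is no reading.
- r.calibration(name): a dict with "fov_y" (degrees; the focal length in pixels is half the picture's height over the tangent of half this angle, whatever the lens; pixels are square), "cx", "cy" (the principal point, pixels), "R" (3x3) and "t" (3): a world point X has camera coordinates R X + t. Camera axes: x right, y down, z forward; pixel columns grow to the right and rows downward; lengths in m; the calibration is good to about 2 mm. A picture is of the moment at which its call begins: read the wrist's pose just before it. calibration takes no time and is no camera call; for the wrist camera it gives the pose at the moment of the call.
- r.finish_job(): hands the job in; it is judged then, once.
The state is a dict: "clock": time; "q": joint angles; "qd": joint speeds; "joint_torque": joint torques, N m; "tool_pos": TCP position; "eef_rot": TCP orientation; "contact_force": force on the tool from outside, world axes, zero at the start; "moment": the same for the moment, N m; "opening": opening from 0.0 (shut) to 1.0 (fully open); "finger_force": force on a finger pad.
Only numpy, scipy, OpenCV 4.12 (cv2) and the standard library are available. Lean on these libraries where they do the work, as an engineer would, in place of code of your own. Each camera call takes 0.05 s, during which the arm holds its last target. There are 200 camera calls.

## Working session

There is one attempt and no reset: what is moved stays moved. The work goes in short steps, Python scripts to look and compute and a tool call to move; the robot and the scene stay as the last step left them, time stands still between calls to the robot, and variables do not carry over. Pictures are saved under pics/ and viewed, at most 14 in all, crops included, and the job is handed in when it is done.

Besides the shell and the picture viewer there is one more tool, called after ">>>" by a JSON object that holds its "op" and its "data". step_arm: Moves the arm, as the interface text tells. Its arguments: {"type":"object","properties":{"increments":{"type":"array","items":{"type":"array"}},"fingers":{"type":"number"},"grip_force":{"type":"number"}},"required":["increments"]}

```bash
mkdir -p pics; cat > h.py <<'E'
import numpy as np, cv2
from plant import r
def snap(n,save=None):
    c=r.calibration(n); p,d=r.snapshot(n)
    if save: cv2.imwrite('pics/'+save,p[:,:,::-1])
    return p,d,c
def cloud(d,c):
    f=d.shape[0]/2/np.tan(np.radians(c['fov_y'])/2)
    v,u=np.mgrid[:d.shape[0],:d.shape[1]]
    P=np.dstack([(u-c['cx'])*d/f,(v-c['cy'])*d/f,d])
    W=(P-np.array(c['t']))@np.array(c['R'])
    W[d<=0]=np.nan
    return W
E
python3 - <<'E'
from h import *
s=r.get_state(); print({k:np.round(v,3) for k,v in s.items()})
for n in('scene','top'):
    p,d,c=snap(n,n+'0.png'); np.savez(n+'0.npz',p=p,d=d,W=cloud(d,c)); print(n,c,(d>0).mean())
a=cv2.imread('pics/scene0.png');b=cv2.imread('pics/top0.png')
E
```

```text
{'clock': np.float64(0.0), 'q': array([-1.16 ,  0.69 , -0.195,  1.566,  0.157,  0.903, -0.215]), 'qd': array([-0.002,  0.002,  0.002,  0.   , -0.001,  0.   ,  0.001]), 'joint_torque': array([-0.0000e+00, -5.2757e+01, -1.2670e+00, -1.5343e+01, -5.3000e-02,
        7.0000e-03,  0.0000e+00]), 'tool_pos': array([0.23 , 0.581, 0.238]), 'eef_rot': array([ 0.187,  0.982, -0.001, -0.   ]), 'contact_force': array([0.413, 0.133, 0.848]), 'moment': array([-0.015, -0.001,  0.008]), 'finger_force': np.float64(0.0), 'opening': np.float64(1.0)}
scene {'fov_y': 44.916286983773894, 'cx': 251.65776671908222, 'cy': 199.7104357032128, 'R': array([[ 5.52004500e-01, -8.33840991e-01,  4.83740208e-04],
       [-4.45907915e-01, -2.95682099e-01, -8.44830295e-01],
       [ 7.04597164e-01,  4.66134421e-01, -5.35034147e-01]]), 't': array([-0.19049796,  0.38941261,  0.79148741])} 0.98486328125
top {'fov_y': 50.098281498766234, 'cx': 257.56408104959064, 'cy': 195.52419357259842, 'R': array([[-0.00231986, -0.99998615,  0.004725  ],
       [-0.98041354,  0.00134388, -0.1969454 ],
       [ 0.19693632, -0.00508934, -0.98040307]]), 't': array([0.11495704, 0.58499827, 1.27642452])} 0.9959462483723959
```

View pics/scene0.png

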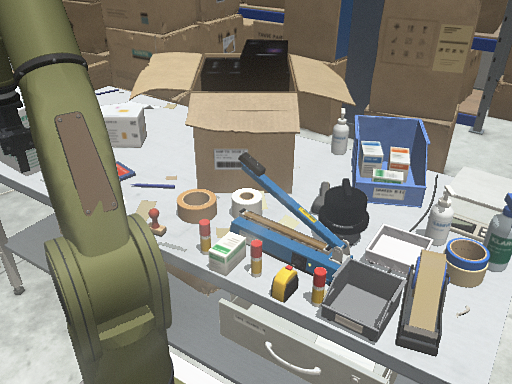

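View pics/top0.png

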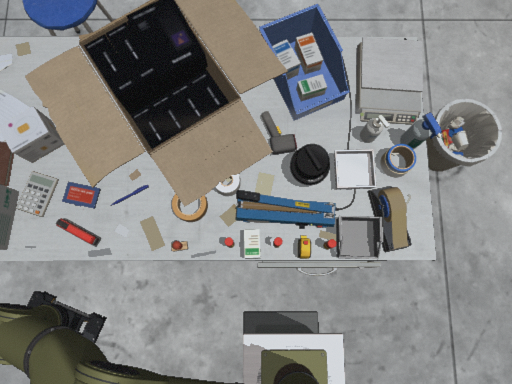

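```bash
python3 - <<'E'
from h import *
z=np.load('top0.npz');W=z['W'];p=z['p']
for n,(u,v) in dict(stamp=(178,245),g1=(229,241),cart=(252,243),g2=(277,241),tape=(305,246),g3=(331,243),bin=(358,240),tray=(354,169),lid=(311,164),bareA=(115,225),paper=(152,233),clutter=(78,232),cutter=(285,215),handle=(280,140),tl=(20,215),edge=(200,258),edgeR=(430,180),box=(210,200)).items(): print(n,np.round(W[v,u],3))
# ortho map 1px=2mm, x 0.2..0.85,y -0.5..0.7
H=np.full((325,600),np.nan)
c=p[100:270,0:440]; c=cv2.resize(c,None,fx=1.8,fy=1.8,interpolation=cv2.INTER_CUBIC); cv2.imwrite('pics/topc.png',c[:,:,::-1])
hm=np.clip(np.nan_to_num(W[100:270,0:440,2])*1000,0,200).astype(np.uint8)
# object heights in row
for u in range(60,400,10): print(u,[ (round(float(W[v,u,0]),2),int(1000*W[v,u,2])) for v in (200,215,230,240,248)], round(float(W[240,u,1]),3))
E
```

```text
stamp [0.424 0.363 0.076]
g1 [0.435 0.202 0.097]
cart [0.432 0.132 0.058]
g2 [0.434 0.054 0.096]
tape [ 0.421 -0.035  0.065]
g3 [ 0.428 -0.112  0.096]
bin [ 0.444 -0.215  0.02 ]
tray [ 0.687 -0.217  0.008]
lid [ 0.673 -0.054  0.122]
bareA [ 0.498  0.591 -0.003]
paper [0.47  0.464 0.004]
clutter [0.468 0.689 0.05 ]
cutter [0.521 0.026 0.058]
handle [0.782 0.037 0.036]
tl [0.531 0.908 0.002]
edge [ 0.388  0.304 -0.006]
edgeR [ 0.832 -0.809 -0.759]
box [ 0.582  0.275 -0.001]
60 [(0.58, -2), (0.53, 0), (0.48, 0), (0.45, 0), (0.42, 2)] 0.768
70 [(0.58, 14), (0.53, 0), (0.48, 47), (0.45, 4), (0.42, -1)] 0.733
80 [(0.58, 14), (0.53, -4), (0.47, 52), (0.45, 2), (0.42, -5)] 0.701
90 [(0.58, 10), (0.53, 0), (0.48, -6), (0.44, 49), (0.42, 0)] 0.649
100 [(0.58, 0), (0.53, 0), (0.48, -4), (0.45, -1), (0.42, 4)] 0.636
110 [(0.58, -1), (0.53, 0), (0.48, 0), (0.45, -3), (0.42, 5)] 0.604
120 [(0.58, 10), (0.53, 6), (0.48, 4), (0.45, -5), (0.42, -2)] 0.572
130 [(0.58, 2), (0.53, 1), (0.48, -2), (0.45, 1), (0.42, -5)] 0.536
140 [(0.58, 5), (0.53, 1), (0.48, -5), (0.45, -3), (0.42, -2)] 0.505
150 [(0.58
[... 1036 characters left out ...]
.57, 56), (0.52, 56), (0.48, 2), (0.44, 45), (0.42, 44)] -0.022
310 [(0.58, 2), (0.52, 52), (0.48, 0), (0.44, 37), (0.42, 52)] -0.055
320 [(0.58, -2), (0.52, 56), (0.48, 8), (0.45, 0), (0.42, 0)] -0.094
330 [(0.58, 2), (0.52, 91), (0.48, -2), (0.44, 95), (0.41, 65)] -0.11
340 [(0.58, 1), (0.53, -1), (0.47, 89), (0.44, 87), (0.41, 70)] -0.142
350 [(0.58, 0), (0.53, -2), (0.48, 11), (0.44, 12), (0.42, 9)] -0.19
360 [(0.58, -4), (0.53, 0), (0.48, 16), (0.44, 16), (0.42, 17)] -0.222
370 [(0.58, 17), (0.53, 0), (0.48, 14), (0.44, 11), (0.42, 13)] -0.256
380 [(0.57, 78), (0.52, 67), (0.47, 86), (0.44, 85), (0.42, -1)] -0.267
390 [(0.56, 134), (0.51, 114), (0.48, 31), (0.44, 29), (0.42, 51)] -0.317
```

View pics/topc.png

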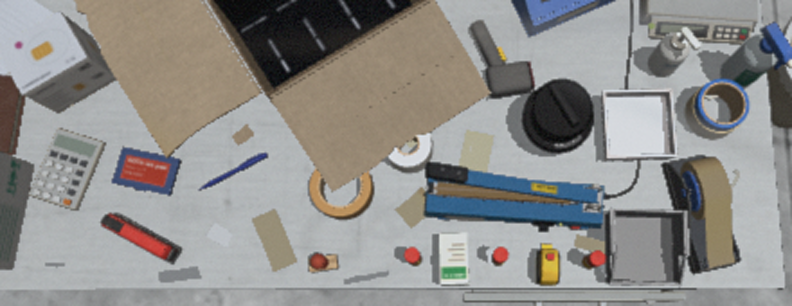

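```bash
cat >> h.py <<'E'
def ray(c,u,v,z,h=384):
    f=h/2/np.tan(np.radians(c['fov_y'])/2); R=np.array(c['R']);t=np.array(c['t'])
    o=-R.T@t; d=np.stack([(np.asarray(u,float)-c['cx'])/f,(np.asarray(v,float)-c['cy'])/f,np.ones(np.shape(u))],-1)@R
    return o+d*((z-o[2])/d[...,2])[...,None]
def rect(P):
    (c,s,a)=cv2.minAreaRect((P[:,:2]*1000).astype(np.float32)); return np.round(c,1),np.round(s,1),round(a,1)
def yaw(s):
    x,y,z,w=s['eef_rot']; return np.degrees(np.arctan2(1-2*(x*x+z*z),2*(x*y-z*w)))
E
python3 - <<'E'
from h import *
for n in('top','scene'):
    z=np.load(n+'0.npz');p,d,W=z['p'],z['d'],z['W'];c=r.calibration(n)
    hsv=cv2.cvtColor(p,cv2.COLOR_RGB2HSV)
    red=((hsv[...,0]<8)|(hsv[...,0]>172))&(hsv[...,1]>140)&(hsv[...,2]>80)
    box=(W[...,0]>.38)&(W[...,0]<.5)&(W[...,1]<.42)&(W[...,1]>-.16)
    m=red&box&(W[...,2]>(.088 if n=='top' else .05))
    k,l,st,ce=cv2.connectedComponentsWithStats(m.astype(np.uint8))
    for i in range(1,k):
        if st[i,4]>6:
            v,u=np.where(l==i); P=ray(c,u,v,np.full(u.shape,.096)); print(n,'red',st[i,4],np.round(ce[i]),np.round(W[l==i].mean(0),3),'ray96',np.round(P.mean(0)[:2],3),'zmax',W[l==i][:,2].max().round(3))
z=np.load('top0.npz');p,d,W=z['p'],z['d'],z['W'];c=r.calibration('top')
def reg(x0,x1,y0,y1,z0,z1,nm):
    m=(W[...,0]>x0)&(W[...,0]<x1)&(W[...,1]>y0)&(W[...,1]<y1)&(W[...,2]>z0)&(W[...,2]<z1)
    P=W[m]; print(nm,m.sum(),'mean',P.mean(0).round(3),'rect',rect(P),'zmed',np.median(P[:,2]).round(3)); return P
reg(.38,.5,.09,.175,.045,.075,'carton top')
reg(.38,.5,-.09,.02,.05,.09,'tape top'); reg(.38,.5,-.09,.02,.02,.09,'tape')
reg(.38,.5,.32,.42,.06,.09,'stamp top'); reg(.38,.5,.3,.42,.012,.03,'stamp foot')
reg(.37,.53,-.30,-.14,.06,.1,'bin walls'); reg(.37,.53,-.285,-.14,.008,.022,'bin floor')
reg(.58,.78,-.31,-.13,.028,.055,'tray walls'); reg(.6,.76,-.28,-.15,.003,.024,'tray floor')
reg(.58,.76,-.14,.03,.142,.18,'lid bar'); reg(.58,.76,-.14,.03,.12,.138,'lid top');reg(.58,.76,-.14,.03,.05,.18,'lid')
E
```

```text
top red 53 [228. 241.] [0.433 0.204 0.095] ray96 [0.433 0.204] zmax 0.1
top red 51 [278. 241.] [0.433 0.053 0.095] ray96 [0.433 0.053] zmax 0.101
top red 58 [332. 243.] [ 0.428 -0.114  0.095] ray96 [ 0.428 -0.114] zmax 0.101
scene red 31 [258. 244.] [0.436 0.043 0.097] ray96 [0.436 0.043] zmax 0.099
scene red 19 [289. 267.] [ 0.434 -0.041  0.067] ray96 [ 0.404 -0.056] zmax 0.07
scene red 160 [320. 276.] [ 0.425 -0.122  0.087] ray96 [ 0.416 -0.125] zmax 0.101
carton top 455 mean [0.431 0.133 0.06 ] rect (array([431.8, 133.7]), array([48.1, 89.2]), 89.9) zmed 0.06
tape top 194 mean [ 0.429 -0.04   0.058] rect (array([451.1, -42.5]), array([ 53.6, 122.7]), 68.7) zmed 0.058
tape 384 mean [ 0.442 -0.038  0.048] rect (array([442.6, -35.3]), array([107.2, 114.3]), 89.0) zmed 0.05
stamp top 67 mean [0.425 0.369 0.072] rect (array([425. , 370.5]), array([25.2, 25.4]), 89.5) zmed 0.073
stamp foot 76 mean [0.425 0.364 0.021] rect (array([425.9, 370.1]), array([25.8, 51.9]), 9.7) zmed 0.02
bin walls 432 mean [ 0.482 -0.233  0.08 ] rect (array([ 461.7, -220.2]), array([134. , 160.9]), 1.2) zmed 0.083
bin floor 1147 mean [ 0.452 -0.213  0.014] rect (array([ 461.4, -207.7]), array([128.6, 134.8]), 88.1) zmed 0.014
tray walls 400 mean [ 0.676 -0.226  0.041] rect (array([ 664.9, -227.4]), array([164.8, 167.7]), 89.8) zmed 0.043
tray floor 1193 mean [ 0.682 -0.216  0.013] rect (array([ 680.1, -212.5]), array([159.4, 125.9]), 0.5) zmed 0.013
lid bar 180 mean [ 0.683 -0.055  0.157] rect (array([685.1, -56.7]), array([83. , 20.3]), 30.7) zmed 0.158
lid top 630 mean [ 0.684 -0.056  0.126] rect (array([687.1, -58.2]), array([104. , 104.1]), 79.6) zmed 0.126
lid 1302 mean [ 0.675 -0.051  0.112] rect (array([682. , -57.2]), array([128.4, 117.2]), 88.3) zmed 0.124
```

>>> {"op": "step_arm", "data": {"increments": [[[0,0,4],[0,0,-6.7]],[[0,0,4],[0,0,-6.7]],[[0,0,4],[0,0,-6.7]],[[2.84,-4,0],[0,0,-6.7]],[[2.84,-4,0],[0,0,-6.7]],[[2.84,-4,0],[0,0,-6.7]],[[2.84,-4,0],[0,0,-6.7]],[[2.84,-4,0],[0,0,-6.7]],[[2.84,-4,0],[0,0,-6.7]],[[2.84,-4,0],[0,0,-6.7]]], "fingers": 1}}

```text
clock: 1.1
tool_pos: [0.4293, 0.2993, 0.3586]
eef_rot: [0.7, 0.714, -0.0, -0.0]
contact_force: [0.4, 0.8, -0.0]
opening: 1.002
finger_force: 0.0
```

>>> {"op": "step_arm", "data": {"increments": [[[2.84,-4,0],[0,0,-6.7]],[[2.84,-4,0],[0,0,-6.7]],[[2.84,-4,0],[0,0,-6.7]],[[2.84,-4,0],[0,0,-6.7]],[[2.84,-4,0],[0,0,-6.7]],[[2.84,-4,0],[0,0,-6.7]],[[2.84,-4,0],[0,0,-6.7]],[[2.84,-4,0],[0,0,-6.7]],[[2.84,-4,0],[0,0,-6.7]],[[0,0,0],[0,0,0]]]}}

```text
clock: 2.1
tool_pos: [0.6853, -0.0673, 0.3569]
eef_rot: [0.965, 0.263, -0.002, 0.003]
contact_force: [0.4, -0.3, 0.0]
opening: 0.997
finger_force: 0.0
```

```bash
cat > lid.py <<'E'
from h import *
import sys
zt=float(sys.argv[1]) # bar top height
s=r.get_state(); p,d,c=snap('wrist',sys.argv[2]); W=cloud(d,c)
print('tcp',s['tool_pos'].round(4),'yaw',yaw(s).round(1),'t',s['clock'].round(1),'F',s['contact_force'].round(1),'q',s['q'].round(2))
m=abs(W[...,2]-zt)<.012
k,l,st,ce=cv2.connectedComponentsWithStats(m.astype(np.uint8))
for i in range(1,k):
    if st[i,4]>300:
        v,u=np.where(l==i); P=ray(c,u,v,np.full(u.shape,zt)); print(st[i],P.mean(0).round(4),rect(P))
E
python3 lid.py .160 w1.png
```

```text
Traceback (most recent call last):
  File "lid.py", line 5, in <module>
    print('tcp',s['tool_pos'].round(4),'yaw',yaw(s).round(1),'t',s['clock'].round(1),'F',s['contact_force'].round(1),'q',s['q'].round(2))
                                                                 ^^^^^^^^^^^^^^^^
AttributeError: 'float' object has no attribute 'round'
```

```bash
sed -i "s/s\['clock'\].round(1)/round(s['clock'],1)/;s/yaw(s).round(1)/round(float(yaw(s)),1)/" lid.py; python3 lid.py .160 w1.png
```

```text
tcp [ 0.6845 -0.063   0.3571] yaw -59.2 t 2.1 F [-0.7  1.   0.3] q [-0.17  0.72  0.44  1.19 -0.29  1.29 -0.78]
[ 244  120   18   77 1270] [ 0.6894 -0.0568  0.16  ] (array([688.5, -57.3]), array([81.2, 17.6]), 29.5)
[475 152  21  42 676] [ 0.8035 -0.2769  0.16  ] (array([ 802.8, -277.5]), array([46.1, 19.8]), 39.6)
[  67  191   84   47 1170] [0.5511 0.0421 0.16  ] (array([548.5,  46.9]), array([31.6, 96. ]), 8.8)
```

View pics/w1.png

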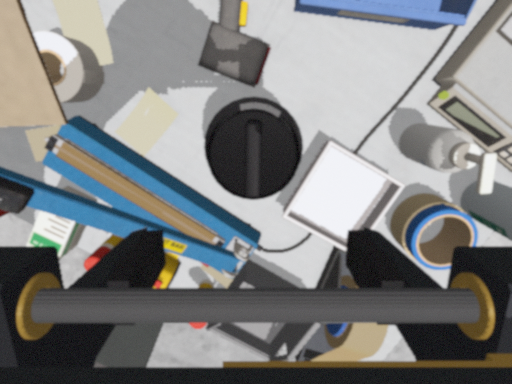

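>>> {"op": "step_arm", "data": {"increments": [[[0.3,0.2,-4],[0,0,-0.6]],[[0,0,-4],[0,0,0]],[[0,0,-4],[0,0,0]],[[0,0,-3],[0,0,0]],[[0,0,0],[0,0,0]],[[0,0,0],[0,0,0]],[[0,0,0],[0,0,0]],[[0,0,0],[0,0,0]],[[0,0,0],[0,0,0]],[[0,0,0],[0,0,0]]]}}

```text
clock: 3.2
tool_pos: [0.6877, -0.0569, 0.2096]
eef_rot: [0.965, 0.263, 0.001, 0.0]
contact_force: [0.3, 0.3, -0.5]
opening: 0.997
finger_force: 0.0
```

```bash
python3 lid.py .160 w2.png; python3 -c "
from plant import r
for i in range(3): print(r.get_state()['tool_pos'])"
```

```text
tcp [ 0.6877 -0.0569  0.2096] yaw -59.5 t 3.2 F [ 0.3  0.3 -0.5] q [-0.17  0.84  0.39  1.39 -0.35  0.97 -0.74]
[ 243  147   30  125 3399] [ 0.6913 -0.0558  0.16  ] (array([689.4, -56.9]), array([82.1, 17.4]), 29.5)
[ 0.68760661 -0.05686291  0.20937323]
[ 0.68760661 -0.05686291  0.20937323]
[ 0.68760661 -0.05686291  0.20937323]
```

>>> {"op": "step_arm", "data": {"increments": [[[0.1,0,-3],[0,0,-0.8]],[[0,0,-2.4],[0,0,0]],[[0,0,-1],[0,0,0]],[[0,0,-1],[0,0,0]],[[0,0,0],[0,0,0]],[[0,0,0],[0,0,0]],[[0,0,0],[0,0,0]],[[0,0,0],[0,0,0]],[[0,0,0],[0,0,0]],[[0,0,0],[0,0,0]]]}}

```text
clock: 4.25
tool_pos: [0.6885, -0.0568, 0.1351]
eef_rot: [0.967, 0.256, 0.0, 0.0]
contact_force: [0.6, 0.2, 0.4]
opening: 1.002
finger_force: 0.0
```

>>> {"op": "step_arm", "data": {"increments": [[[0,0,0],[0,0,0]],[[0,0,0],[0,0,0]],[[0,0,0],[0,0,0]],[[0,0,0],[0,0,0]],[[0,0,0],[0,0,0]],[[0,0,0],[0,0,0]],[[0,0,0],[0,0,0]],[[0,0,0],[0,0,0]],[[0,0,0],[0,0,0]],[[0,0,0],[0,0,0]]], "fingers": 0, "grip_force": 30}}

```text
clock: 5.25
tool_pos: [0.6884, -0.057, 0.1347]
eef_rot: [0.967, 0.256, 0.0, 0.0]
contact_force: [0.7, -0.7, -0.1]
opening: 0.203
finger_force: 29.9
```

>>> {"op": "step_arm", "data": {"increments": [[[0,0,0],[0,0,6]],[[0,0,0],[0,0,7]],[[0,0,0],[0,0,7]],[[0,0,0],[0,0,7]],[[0,0,0],[0,0,7]],[[0,0,0],[0,0,7]],[[0,0,0],[0,0,7]],[[0,0,0],[0,0,7]],[[0,0,0],[0,0,0]],[[0,0,0],[0,0,0]]]}}

```text
clock: 6.25
tool_pos: [0.6881, -0.0568, 0.1348]
eef_rot: [0.74, 0.673, -0.0, -0.0]
contact_force: [-0.2, 0.1, 1.6]
opening: 0.203
finger_force: 29.9
```

>>> {"op": "step_arm", "data": {"increments": [[[0,0,0.5],[0,0,0]],[[0,0,0.5],[0,0,0]],[[0,0,1],[0,0,0]],[[0,0,1],[0,0,0]],[[0,0,1],[0,0,0]],[[0,0,0],[0,0,0]],[[0,0,0],[0,0,0]],[[0,0,0],[0,0,0]],[[0,0,0],[0,0,0]],[[0,0,0],[0,0,0]]]}}

```text
clock: 7.25
tool_pos: [0.6881, -0.0568, 0.1743]
eef_rot: [0.739, 0.674, -0.0, -0.0]
contact_force: [-0.3, 0.9, -1.0]
opening: 0.205
finger_force: 29.9
```

>>> {"op": "step_arm", "data": {"increments": [[[0,0,4],[0,0,0]],[[0,0,4],[0,0,0]],[[0,0,4],[0,0,0]],[[0,0,4],[0,0,0]],[[0,0,2.6],[0,0,0]],[[0,0,0],[0,0,0]],[[-2.87,2.86,0],[0,0,0]],[[-2.87,2.86,0],[0,0,0]],[[-2.87,2.86,0],[0,0,0]],[[-2.87,2.86,0],[0,0,0]]]}}

```text
clock: 8.25
tool_pos: [0.5712, 0.0585, 0.3588]
eef_rot: [0.739, 0.674, -0.001, -0.001]
contact_force: [0.6, -0.6, -1.8]
opening: 0.203
finger_force: 29.9
```

```bash
python3 - <<'E'
from h import *
W=np.load('top0.npz')['W']
m=(W[...,2]>.06)&(W[...,0]<.66)&(W[...,1]>.28)&(W[...,1]<.75)
P=W[m]
for y in np.arange(.28,.75,.05):
    q=P[(P[:,1]>=y)&(P[:,1]<y+.05)]; 
    if len(q): i=q[:,0].argmin(); print(round(y,2),len(q),q[i].round(3),q[:,2].min().round(3))
m=(W[...,2]>.007)&(W[...,0]<.6)&(W[...,0]>.38)&(W[...,1]>.4)&(W[...,1]<.65);P=W[m];H,_,_=np.histogram2d(P[:,0],P[:,1],[np.arange(.38,.61,.02),np.arange(.4,.66,.02)]);print(H.astype(int))
E
```

```text
0.28 1965 [0.186 0.284 0.704] 0.288
0.33 1798 [0.187 0.379 0.784] 0.062
0.38 1808 [0.179 0.429 0.751] 0.066
0.43 1422 [0.176 0.462 0.705] 0.324
0.48 2003 [0.172 0.505 0.338] 0.301
0.53 2168 [0.18  0.538 0.623] 0.295
0.58 354 [0.251 0.585 0.319] 0.305
0.63 248 [0.258 0.651 0.343] 0.304
0.73 1 [0.499 0.735 0.061] 0.061
[[ 0  0  0  0  0  0  0  1  0  0  0  0]
 [ 0  0  6  1  0  0  1  0  0  0  0  0]
 [ 0 10 12  5  0  0  0  0  0  0  1  1]
 [ 0  5 11 11  1  0  0  1  0  0  0 22]
 [ 0  1  9  8  6  0  0  8  9  3  0  0]
 [ 0  0  7 18 25  1  1  4 19  2  1  0]
 [ 0  0  7 34 28  6  0  0  1  0  0  0]
 [ 0  0  0  7  0  0  0  0  0  1  1  0]
 [ 0  0  0  0  0  0  0  1  0  0  1  0]
 [ 0  0  0  0  0  0 15 50  7 12  2  0]
 [ 0  0  0  0  7 37 60 69 51  1  0  0]]
```

```bash
python3 - <<'E'
from h import *
W=np.load('top0.npz')['W'];c=r.calibration('top')
for n,(a,b) in dict(beige=((150,228),(154,238)),white=((119,228),(124,233)),bench=((130,235),(136,240)),bench2=((165,225),(170,232)),strip=((92,251),(106,254)),strip2=((195,252),(212,254)),scrap3=((258,180),(270,190))).items():
    z=W[a[1]:b[1],a[0]:b[0],2]; print(n,W[(a[1]+b[1])//2,(a[0]+b[0])//2].round(3),np.nanmean(z).round(4),np.nanstd(z).round(4)/np.sqrt(z.size))
p,d,c=snap('top'); q=cv2.resize(p[160:275,30:200],None,fx=4,fy=4); cv2.imwrite('pics/patch.png',q[:,:,::-1])
E
```

```text
beige [0.47  0.464 0.004] 0.0049 0.00037947331922020546
white [0.48  0.567 0.004] 0.0053 0.0006000000000000001
bench [0.456 0.526 0.006] -0.0005 0.0005659799760886717
bench2 [0.487 0.416 0.   ] -0.0007 0.00045638329755339895
strip [ 0.408  0.637 -0.001] 0.0008 0.0004474797148900665
strip2 [0.403 0.293 0.007] 0.0034 0.0005659453309702792
scrap3 [0.633 0.092 0.   ] 0.0049 0.0002921186973360886
```

View pics/patch.png

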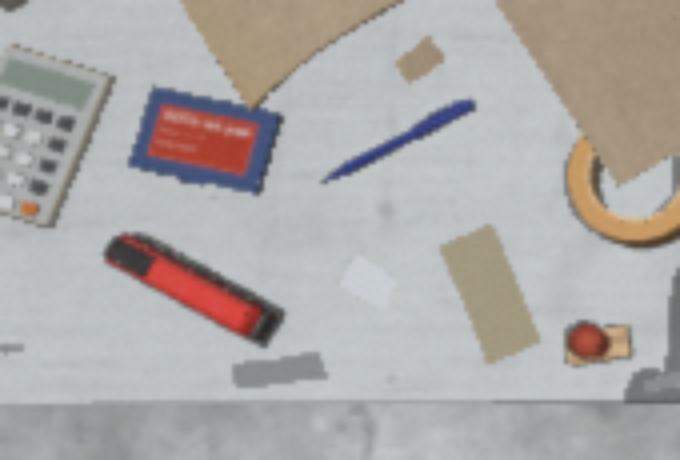

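>>> {"op": "step_arm", "data": {"increments": [[[-2.86,2.86,0],[0,0,6.5]],[[-2.86,2.86,0],[0,0,6.5]],[[-2.86,2.86,0],[0,0,6.5]],[[-2.86,2.86,0],[0,0,6.5]],[[-2.86,2.86,0],[0,0,6.5]],[[0.3,4.41,0],[0,0,6.5]],[[0.3,4.41,0],[0,0,6.5]],[[0.3,4.41,0],[0,0,6.5]],[[0.3,4.41,0],[0,0,6.5]],[[0.5,4.41,0],[0,0,6.5]]]}}

```text
clock: 9.3
tool_pos: [0.4469, 0.4222, 0.359]
eef_rot: [0.259, 0.966, -0.001, -0.001]
contact_force: [1.1, 1.0, -2.3]
opening: 0.203
finger_force: 30.0
```

>>> {"op": "step_arm", "data": {"increments": [[[0.5,4.41,0],[0,0,6.5]],[[0.8,4.41,0],[0,0,6.5]],[[1,4.41,0],[0,0,6.5]],[[0,0,-4],[0,0,0]],[[0,0,-4],[0,0,0]],[[0,0,-4],[0,0,0]],[[0,0,-4],[0,0,0]],[[0,0,-4],[0,0,0]],[[0,0,-4],[0,0,0]],[[0,0,0],[0,0,0]]]}}

```text
clock: 10.3
tool_pos: [0.4671, 0.5481, 0.1122]
eef_rot: [0.094, 0.996, -0.007, -0.004]
contact_force: [-0.0, -1.3, -2.4]
opening: 0.206
finger_force: 30.0
```

>>> {"op": "step_arm", "data": {"increments": [[[0,0,0],[0,0,0]],[[0,0,0],[0,0,0]],[[0,0,0],[0,0,0]],[[0,0,-1],[0,0,0]],[[0,0,-1],[0,0,0]],[[0,0,-1],[0,0,0]],[[0,0,0],[0,0,0]],[[0,0,0],[0,0,0]],[[0,0,0],[0,0,0]],[[0,0,0],[0,0,0]]]}}

```text
clock: 11.3
tool_pos: [0.4708, 0.5537, 0.0912]
eef_rot: [0.094, 0.996, 0.0, 0.0]
contact_force: [-0.3, -0.0, -1.3]
opening: 0.201
finger_force: 30.0
```

>>> {"op": "step_arm", "data": {"increments": [[[0,0,-0.3],[0,0,0]],[[0,0,-0.3],[0,0,0]],[[0,0,-0.3],[0,0,0]],[[0,0,-0.1],[0,0,0]],[[0,0,0],[0,0,0]],[[0,0,0],[0,0,0]],[[0,0,0],[0,0,0]],[[0,0,0],[0,0,0]],[[0,0,0],[0,0,0]],[[0,0,0],[0,0,0]]]}}

```text
clock: 12.3
tool_pos: [0.4705, 0.5533, 0.0808]
eef_rot: [0.094, 0.996, -0.0, 0.0]
contact_force: [-0.4, -0.8, 0.6]
opening: 0.207
finger_force: 29.9
```

>>> {"op": "step_arm", "data": {"increments": [[[0,0,0],[0,0,0]],[[0,0,0],[0,0,0]],[[0,0,0],[0,0,0]],[[0,0,0],[0,0,0]],[[0,0,0],[0,0,0]],[[0,0,3],[0,0,0]],[[0,0,4],[0,0,0]],[[0,0,4],[0,0,0]],[[0,0,4],[0,0,0]],[[0,0,4],[0,0,0]]], "fingers": 1}}

```text
clock: 13.3
tool_pos: [0.4704, 0.5532, 0.2725]
eef_rot: [0.094, 0.996, 0.0, 0.0]
contact_force: [0.9, 0.8, -0.1]
opening: 0.997
finger_force: 0.0
```

>>> {"op": "step_arm", "data": {"increments": [[[-0.5,-4,2],[0,0,0]],[[-0.5,-4,2],[0,0,0]],[[-0.5,-4,1],[0,0,0]],[[-0.5,-4,0],[0,0,0]],[[-0.5,-4,0],[0,0,0]],[[-0.5,-4,0],[0,0,0]],[[-0.3,-4,0],[0,0,0]],[[-0.3,-4,0],[0,0,0]],[[0,-3,0],[0,0,0]],[[0,0,0],[0,0,0]]]}}

```text
clock: 14.3
tool_pos: [0.4347, 0.1982, 0.3208]
eef_rot: [0.098, 0.995, -0.002, 0.0]
contact_force: [0.5, 0.7, 1.1]
opening: 1.0
finger_force: 0.0
```

```bash
python3 - <<'E'
from h import *
s=r.get_state(); print(s['tool_pos'].round(4),yaw(s),s['clock'])
p,d,c=snap('top','t3.png'); np.savez('top1.npz',p=p,d=d,W=cloud(d,c)); W=cloud(d,c)
def reg(x0,x1,y0,y1,z0,z1,nm):
    m=(W[...,0]>x0)&(W[...,0]<x1)&(W[...,1]>y0)&(W[...,1]<y1)&(W[...,2]>z0)&(W[...,2]<z1)
    P=W[m]; print(nm,m.sum(),'mean',P.mean(0).round(3),'rect',rect(P)); return P
reg(.60,.77,-.135,.03,.05,.085,'rim');reg(.62,.75,-.12,.01,.055,.085,'rim2')
a=p[125:205,265:385]; a=cv2.resize(a,None,fx=6,fy=6,interpolation=cv2.INTER_CUBIC); cv2.imwrite('pics/keep.png',a[:,:,::-1])
p,d,c=snap('wrist','w3.png')
E
```

```text
[0.4347 0.1982 0.3208] 78.80939692570345 14.3
rim 350 mean [ 0.687 -0.057  0.065] rect (array([685.5, -56.1]), array([ 95.5, 116.2]), 87.9)
rim2 320 mean [ 0.686 -0.057  0.066] rect (array([685.5, -56.1]), array([ 95.5, 116.2]), 87.9)
```

View pics/keep.png

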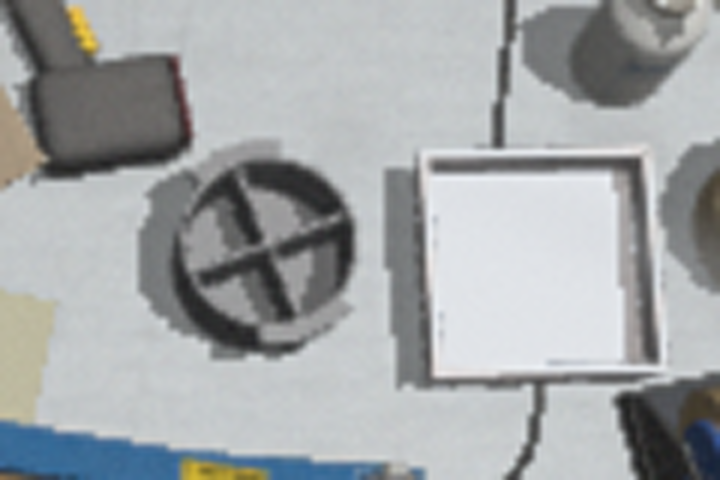

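```bash
cat > wr.py <<'E'
from h import *
import sys
s=r.get_state(); p,d,c=snap('wrist',sys.argv[1]); W=cloud(d,c)
print('tcp',s['tool_pos'].round(4),'yaw',round(float(yaw(s)),1),'t',round(s['clock'],1))
hsv=cv2.cvtColor(p,cv2.COLOR_RGB2HSV)
red=((hsv[...,0]<8)|(hsv[...,0]>172))&(hsv[...,1]>120)&(hsv[...,2]>60)
for nm,m in (('red top96',red&(abs(W[...,2]-.096)<.008)),('red top76',red&(abs(W[...,2]-.07)<.01)),('carton',(abs(W[...,2]-.06)<.008)&(W[...,0]<.49)&(W[...,1]>.02)&(W[...,1]<.3)),('tape',(W[...,2]>.055)&(W[...,0]<.485)&(W[...,1]<-.005)&(W[...,1]>-.09)&(W[...,2]<.08)),('tape low',(W[...,2]>.02)&(W[...,0]<.485)&(W[...,1]<-.005)&(W[...,1]>-.09)&(W[...,2]<.08)),('foot',(abs(W[...,2]-.02)<.007)&(W[...,0]<.49)&(W[...,1]>.3))):
    k,l,st,ce=cv2.connectedComponentsWithStats(m.astype(np.uint8))
    for i in range(1,k):
        if st[i,4]>120:
            zz=np.median(W[l==i][:,2]) if 'red' not in nm else .096 if '96' in nm else .072
            v,u=np.where(l==i); P=ray(c,u,v,np.full(u.shape,zz)); print(nm,st[i],P.mean(0).round(4),rect(P))
E
python3 wr.py w4.png
```

```text
tcp [0.4348 0.2033 0.3211] yaw 79.1 t 14.4
red top96 [244 148  21  23 391] [0.4339 0.203  0.096 ] (array([434. , 203.3]), array([22.8, 25.3]), 79.2)
red top96 [116 173  23  22 389] [0.435  0.0531 0.096 ] (array([435.2,  52.9]), array([23.9, 26.4]), 30.3)
red top76 [375 113  24  22 386] [0.4256 0.364  0.072 ] (array([425.4, 364.2]), array([26.1, 24.2]), 37.3)
red top76 [  0 187  21  23 251] [ 0.4276 -0.1045  0.072 ] (array([ 428.9, -104.8]), array([27.5, 21. ]), 1.3)
carton [ 169  123   57   77 2831] [0.4307 0.1313 0.0582] (array([432. , 131.3]), array([90. , 50.9]), 1.7)
tape [ 52 160  31  35 745] [ 0.419  -0.0367  0.0601] (array([419.3, -36.6]), array([32.2, 43.4]), 86.6)
tape low [  51  147   49   52 1865] [ 0.4169 -0.0295  0.0514] (array([417. , -30.7]), array([55.1, 64. ]), 88.2)
foot [467  82  45  67 892] [0.4478 0.5142 0.0146] (array([447.7, 515.9]), array([35.7, 93.8]), 61.1)
foot [353 105  40  31 470] [0.4254 0.3591 0.0182] (array([426.8, 366.7]), array([26.2, 52.3]), 9.3)
```

View pics/w4.png

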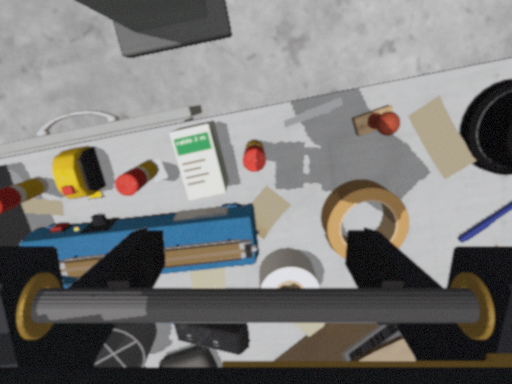

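>>> {"op": "step_arm", "data": {"increments": [[[-0.1,0,-4],[0,0,-6]],[[0,0,-4],[0,0,-6]],[[0,0,-4],[0,0,0]],[[0,0,-4],[0,0,0]],[[0,0,-2],[0,0,0]],[[0,0,-2],[0,0,0]],[[0,0,-3],[0,0,0]],[[0,0,-3],[0,0,0]],[[0,0,0],[0,0,0]],[[0,0,0],[0,0,0]]], "fingers": 0.5}}

```text
clock: 15.45
tool_pos: [0.4333, 0.2047, 0.0606]
eef_rot: [0.197, 0.98, 0.0, -0.0]
contact_force: [-0.1, -0.2, 0.6]
opening: 0.501
finger_force: 0.0
```

>>> {"op": "step_arm", "data": {"increments": [[[0,0,0],[0,0,0]],[[0,0,0],[0,0,0]],[[0,0,0],[0,0,0]],[[0,0,0],[0,0,0]],[[0,0,0],[0,0,0]],[[0,0,2],[0,0,0]],[[0,0,4],[0,0,0]],[[0,0,4],[0,0,0]],[[0,0,4],[0,0,0]],[[0,0,4],[0,0,0]]], "fingers": 0, "grip_force": 15}}

```text
clock: 16.45
tool_pos: [0.4331, 0.2029, 0.2427]
eef_rot: [0.198, 0.98, 0.0, 0.0]
contact_force: [0.5, 0.6, 0.4]
opening: 0.306
finger_force: 14.9
```

>>> {"op": "step_arm", "data": {"increments": [[[0,0,4],[0,0,0]],[[0,0,4],[0,0,0]],[[3.3,-2.95,3.2],[0,0,0]],[[3.3,-2.95,0],[0,0,0]],[[3.3,-2.95,0],[0,0,0]],[[3.3,-2.95,0],[0,0,0]],[[3.3,-2.95,0],[0,0,0]],[[3.3,-2.95,0],[0,0,0]],[[3.3,-2.95,0],[0,0,0]],[[3.4,-2.95,0],[0,0,0]]]}}

```text
clock: 17.45
tool_pos: [0.6963, -0.0318, 0.3503]
eef_rot: [0.198, 0.98, -0.0, -0.0]
contact_force: [1.0, 0.7, -0.4]
opening: 0.304
finger_force: 14.9
```

>>> {"op": "step_arm", "data": {"increments": [[[0,0,-4],[0,0,0]],[[0,0,-4],[0,0,0]],[[0,0,-3],[0,0,0]],[[0,0,0],[0,0,0]],[[0,0,0],[0,0,0]],[[0,0,0],[0,0,0]],[[0,0,0],[0,0,0]],[[0,0,0],[0,0,0]],[[0,0,0],[0,0,0]],[[0,0,0],[0,0,0]]]}}

```text
clock: 18.45
tool_pos: [0.6959, -0.0301, 0.2405]
eef_rot: [0.198, 0.98, 0.0, 0.0]
contact_force: [0.7, -0.5, 0.2]
opening: 0.302
finger_force: 14.9
```

```bash
cat > keep.py <<'E'
from h import *
import sys
s=r.get_state(); p,d,c=snap('wrist',sys.argv[1]); W=cloud(d,c)
print('tcp',s['tool_pos'].round(4),'yaw',round(float(yaw(s)),1),'t',round(s['clock'],1),c)
m=(W[...,0]>.60)&(W[...,0]<.77)&(W[...,1]>-.135)&(W[...,1]<.03)&(W[...,2]>.058)&(W[...,2]<.08)
v,u=np.where(m); P=ray(c,u,v,np.full(u.shape,.069)); print(m.sum(),rect(P))
E
python3 keep.py w5.png
```

```text
tcp [ 0.6959 -0.0301  0.2405] yaw 67.2 t 18.4 {'fov_y': 60.50540988744717, 'cx': 254.99346507297435, 'cy': 189.63073697326067, 'R': array([[ 3.86502248e-01,  9.22288091e-01, -8.29995320e-04],
       [ 8.86774778e-01, -3.71372098e-01,  2.75160422e-01],
       [ 2.53468943e-01, -1.07086141e-01, -9.61397968e-01]]), 't': array([-0.24205224, -0.66625511,  0.2095694 ])}
2347 (array([681.2, -58.2]), array([ 97.3, 104. ]), 88.4)
```

View pics/w5.png

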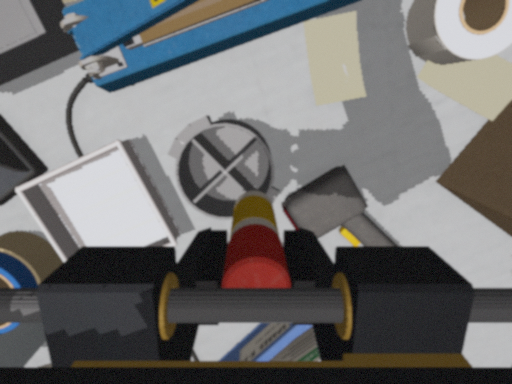

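```bash
cat > div.py <<'E'
from h import *
import sys
s=r.get_state(); p,d,c=snap('wrist'); W=cloud(d,c)
cen=np.array([.687,-.057]); 
for _ in range(3):
    m=(W[...,2]>.05)&(W[...,2]<.08)&(np.hypot(W[...,0]-cen[0],W[...,1]-cen[1])<.041)
    v,u=np.where(m); P=ray(c,u,v,np.full(u.shape,.065))[:,:2]*1000
    best=min((np.minimum(abs(-(P[:,0]-a)*np.sin(t)+(P[:,1]-b)*np.cos(t)),abs((P[:,0]-a)*np.cos(t)+(P[:,1]-b)*np.sin(t))).clip(0,6).mean(),a,b,np.degrees(t)) for a in np.arange(677,698) for b in np.arange(-67,-47) for t in np.radians(np.arange(0,45,1.)))
    cen=np.array(best[1:3])/1000
print(len(P),best)
m=(abs(W[...,2]-.07)<.006)&(np.hypot(W[...,0]-cen[0],W[...,1]-cen[1])>.044)&(np.hypot(W[...,0]-cen[0],W[...,1]-cen[1])<.062)
v,u=np.where(m); P=ray(c,u,v,np.full(u.shape,.07))[:,:2]; q=P-cen
rr=np.hypot(*q.T)*1000; a=np.degrees(np.arctan2(q[:,1],q[:,0]))
print('tab angles',np.histogram(a[rr>51],np.arange(-180,181,10))[0])
E
python3 div.py
```

```text
705 (np.float64(1.249131078943099), np.int64(686), np.int64(-57), np.float64(21.0))
tab angles [62 64 67 71 71  3  0  0  0  0  0  0  0  0  0  0  0  0  0  0  0 34 43  0
  0  0  0  0  0  0  0  0  0  0  0 40]
```

>>> {"op": "step_arm", "data": {"increments": [[[0.2,-0.1,-3],[0,0,0]],[[0,0,-3],[0,0,0]],[[0,0,-3],[0,0,0]],[[0,0,-2],[0,0,0]],[[0,0,-1],[0,0,0]],[[0,0,-1],[0,0,0]],[[0,0,-1],[0,0,0]],[[0,0,-1],[0,0,0]],[[0,0,-1],[0,0,0]],[[0,0,0],[0,0,0]]]}}

```text
clock: 19.55
tool_pos: [0.6968, -0.0312, 0.0785]
eef_rot: [0.198, 0.98, -0.0, -0.001]
contact_force: [0.2, -0.8, 0.1]
opening: 0.297
finger_force: 14.9
```

>>> {"op": "step_arm", "data": {"increments": [[[0,0,-0.2],[0,0,0]],[[0,0,0],[0,0,0]],[[0,0,0],[0,0,0]],[[0,0,0],[0,0,0]],[[0,0,0],[0,0,0]],[[0,0,0],[0,0,0]],[[0,0,0],[0,0,0]],[[0,0,0],[0,0,0]],[[0,0,0],[0,0,0]],[[0,0,0],[0,0,0]]]}}

```text
clock: 20.55
tool_pos: [0.6977, -0.0311, 0.078]
eef_rot: [0.198, 0.98, 0.0, -0.0]
contact_force: [0.2, 0.5, -0.7]
opening: 0.301
finger_force: 14.9
```

>>> {"op": "step_arm", "data": {"increments": [[[0,0,0],[0,0,0]],[[0,0,0],[0,0,0]],[[0,0,0],[0,0,0]],[[0,0,3],[0,0,0]],[[0,0,4],[0,0,0]],[[0,0,4],[0,0,0]],[[0,0,4.5],[0,0,0]],[[0,0,4.5],[0,0,0]],[[-4.4,1.4,0],[0,0,0]],[[-4.4,1.4,0],[0,0,0]]], "fingers": 0.42}}

```text
clock: 21.55
tool_pos: [0.6108, -0.0029, 0.28]
eef_rot: [0.198, 0.98, 0.001, 0.003]
contact_force: [0.5, 0.4, -0.6]
opening: 0.421
finger_force: 0.0
```

>>> {"op": "step_arm", "data": {"increments": [[[-4.4,1.4,0],[0,0,0]],[[-4.4,1.4,0],[0,0,0]],[[-4.4,1.4,0],[0,0,0]],[[-4.4,1.4,0],[0,0,0]],[[0,0,-4],[0,0,0]],[[0,0,-4],[0,0,0]],[[0,0,0],[0,0,0]],[[0,0,0],[0,0,0]],[[0,0,0],[0,0,0]],[[0,0,0],[0,0,0]]], "fingers": 0.5}}

```text
clock: 22.55
tool_pos: [0.435, 0.053, 0.1995]
eef_rot: [0.198, 0.98, 0.001, 0.002]
contact_force: [-0.1, 0.2, -0.2]
opening: 0.497
finger_force: 0.0
```

```bash
python3 wr.py w6.png
```

```text
tcp [0.435  0.053  0.1995] yaw 67.2 t 22.6
red top96 [236 173  32  33 825] [0.4341 0.0512 0.096 ] (array([434.6,  51.4]), array([24.3, 26. ]), 67.2)
red top76 [154 210  15  13 136] [ 0.4325 -0.0344  0.072 ] (array([432.4, -34.5]), array([11.9,  9.4]), 88.8)
red top76 [ 66 228  34  18 336] [ 0.4238 -0.105   0.072 ] (array([ 422.7, -106.2]), array([28.9, 15.7]), 43.3)
carton [ 289   79   90  118 6038] [0.4302 0.1307 0.0581] (array([431.9, 130.5]), array([90. , 50.3]), 1.6)
tape [ 133  173   44   51 1373] [ 0.4189 -0.0371  0.0602] (array([419.2, -37.3]), array([30.3, 43.6]), 89.4)
tape low [ 131  156   63   72 3022] [ 0.4157 -0.0315  0.0535] (array([416.4, -32.3]), array([46.3, 63. ]), 88.1)
```

>>> {"op": "step_arm", "data": {"increments": [[[0,-0.1,-4],[0,0,0]],[[0,0,-4],[0,0,0]],[[0,0,-3],[0,0,0]],[[0,0,-2.85],[0,0,0]],[[0,0,0],[0,0,0]],[[0,0,0],[0,0,0]],[[0,0,0],[0,0,0]],[[0,0,0],[0,0,0]],[[0,0,0],[0,0,0]],[[0,0,0],[0,0,0]]]}}

```text
clock: 23.6
tool_pos: [0.4342, 0.0519, 0.0602]
eef_rot: [0.198, 0.98, 0.0, 0.001]
contact_force: [-0.3, -0.2, -0.6]
opening: 0.501
finger_force: 0.0
```

>>> {"op": "step_arm", "data": {"increments": [[[0,0,0],[0,0,0]],[[0,0,0],[0,0,0]],[[0,0,0],[0,0,0]],[[0,0,0],[0,0,0]],[[0,0,0],[0,0,0]],[[0,0,3],[0,0,0]],[[0,0,4],[0,0,0]],[[0,0,5],[0,0,0]],[[0,0,5],[0,0,0]],[[0,0,5],[0,0,0]]], "fingers": 0}}

```text
clock: 24.6
tool_pos: [0.4329, 0.0517, 0.2815]
eef_rot: [0.197, 0.98, -0.0, -0.0]
contact_force: [1.6, -1.1, -1.5]
opening: 0.3
finger_force: 15.0
```

>>> {"op": "step_arm", "data": {"increments": [[[0,0,5],[0,0,0]],[[4.02,-2.25,2],[0,0,0]],[[4.02,-2.25,0],[0,0,0]],[[4.02,-2.25,0],[0,0,0]],[[4.02,-2.25,0],[0,0,0]],[[4.02,-2.25,0],[0,0,0]],[[4.02,-2.25,0],[0,0,0]],[[0,0,-4],[0,0,0]],[[0,0,-4],[0,0,0]],[[0,0,-4],[0,0,0]]]}}

```text
clock: 25.6
tool_pos: [0.6744, -0.0833, 0.2273]
eef_rot: [0.198, 0.98, 0.0, -0.0]
contact_force: [-0.3, -0.0, -0.3]
opening: 0.303
finger_force: 15.0
```

>>> {"op": "step_arm", "data": {"increments": [[[0,0,0],[0,0,0]],[[0,0,0],[0,0,0]],[[0,0,0],[0,0,0]],[[0,0,0],[0,0,0]],[[0,0,0],[0,0,0]],[[0,0,0],[0,0,0]],[[0,0,0],[0,0,0]],[[0,0,0],[0,0,0]],[[0,0,0],[0,0,0]],[[0,0,0],[0,0,0]]]}}

```text
clock: 26.6
tool_pos: [0.6747, -0.083, 0.2294]
eef_rot: [0.198, 0.98, 0.0, -0.0]
contact_force: [0.1, -0.4, -0.2]
opening: 0.302
finger_force: 15.0
```

>>> {"op": "step_arm", "data": {"increments": [[[0.05,0,-3],[0,0,0]],[[0,0,-3],[0,0,0]],[[0,0,-3],[0,0,0]],[[0,0,-1.1],[0,0,0]],[[0,0,-1],[0,0,0]],[[0,0,-1],[0,0,0]],[[0,0,-1],[0,0,0]],[[0,0,-1],[0,0,0]],[[0,0,-1],[0,0,0]],[[0,0,0],[0,0,0]]]}}

```text
clock: 27.6
tool_pos: [0.6742, -0.083, 0.0769]
eef_rot: [0.197, 0.98, -0.0, -0.001]
contact_force: [-1.0, -0.8, -0.2]
opening: 0.299
finger_force: 15.0
```

>>> {"op": "step_arm", "data": {"increments": [[[0,0,0],[0,0,0]],[[0,0,0],[0,0,0]],[[0,0,0],[0,0,0]],[[0,0,3],[0,0,0]],[[0,0,4],[0,0,0]],[[0,0,4],[0,0,0]],[[0,0,4.5],[0,0,-8.3]],[[0,0,4.5],[0,0,-8.3]],[[-4.1,-0.5,0],[0,0,-8.3]],[[-4.1,-0.5,0],[0,0,-8.3]]], "fingers": 0.42}}

```text
clock: 28.6
tool_pos: [0.5943, -0.0927, 0.2807]
eef_rot: [0.472, 0.882, 0.002, 0.003]
contact_force: [-0.8, -1.1, -0.1]
opening: 0.414
finger_force: 0.0
```

>>> {"op": "step_arm", "data": {"increments": [[[-4.1,-0.5,0],[0,0,-8.3]],[[-4.1,-0.5,0],[0,0,-8.3]],[[-4.1,-0.5,0],[0,0,-8.3]],[[-4.1,-0.5,0],[0,0,-8.3]],[[0,0,-4],[0,0,-8.3]],[[0,0,-4],[0,0,-8.3]],[[0,0,0],[0,0,-8]],[[0,0,0],[0,0,0]],[[0,0,0],[0,0,0]],[[0,0,0],[0,0,0]]], "fingers": 0.5}}

```text
clock: 29.6
tool_pos: [0.43, -0.1131, 0.1993]
eef_rot: [0.837, 0.547, 0.001, 0.001]
contact_force: [-0.2, 0.4, 0.4]
opening: 0.496
finger_force: 0.0
```

```bash
python3 wr.py w7.png
```

```text
tcp [ 0.43   -0.1131  0.1993] yaw -23.6 t 29.6
red top96 [240 176  33  34 887] [ 0.4305 -0.1148  0.096 ] (array([ 430.5, -115.1]), array([27. , 25.2]), 66.4)
red top76 [216  90  16  17 186] [ 0.4355 -0.0394  0.072 ] (array([435.6, -39.3]), array([11.8,  9.8]), 87.4)
tape [ 181   81   55   47 1679] [ 0.4204 -0.0384  0.0601] (array([420.3, -38.5]), array([29.6, 41.1]), 88.3)
tape low [ 175   72   75   63 3072] [ 0.4234 -0.0386  0.0566] (array([423. , -38.7]), array([37. , 60.1]), 88.5)
```

>>> {"op": "step_arm", "data": {"increments": [[[0,-0.1,-4],[0,0,0]],[[0,0,-4],[0,0,0]],[[0,0,-3],[0,0,0]],[[0,0,-2.8],[0,0,0]],[[0,0,0],[0,0,0]],[[0,0,0],[0,0,0]],[[0,0,0],[0,0,0]],[[0,0,0],[0,0,0]],[[0,0,0],[0,0,0]],[[0,0,0],[0,0,0]]]}}

```text
clock: 30.65
tool_pos: [0.4297, -0.1141, 0.0611]
eef_rot: [0.838, 0.546, 0.001, 0.001]
contact_force: [0.7, -0.5, 0.1]
opening: 0.498
finger_force: 0.0
```

>>> {"op": "step_arm", "data": {"increments": [[[0,0,0],[0,0,0]],[[0,0,0],[0,0,0]],[[0,0,0],[0,0,0]],[[0,0,0],[0,0,0]],[[0,0,0],[0,0,0]],[[0,0,3],[0,0,0]],[[0,0,4],[0,0,0]],[[0,0,5],[0,0,0]],[[0,0,5],[0,0,0]],[[0,0,5],[0,0,0]]], "fingers": 0}}

```text
clock: 31.65
tool_pos: [0.4285, -0.1139, 0.2824]
eef_rot: [0.838, 0.546, -0.0, -0.0]
contact_force: [1.8, -0.2, -0.5]
opening: 0.304
finger_force: 15.0
```

>>> {"op": "step_arm", "data": {"increments": [[[0,0,5],[0,0,0]],[[4.72,0.76,0],[0,0,0]],[[4.72,0.76,0],[0,0,0]],[[4.72,0.76,0],[0,0,0]],[[4.72,0.76,0],[0,0,0]],[[4.72,0.76,0],[0,0,0]],[[4.72,0.76,0],[0,0,0]],[[0,0,-4],[0,0,0]],[[0,0,-4],[0,0,0]],[[0,0,0],[0,0,0]]]}}

```text
clock: 32.65
tool_pos: [0.7081, -0.0675, 0.2433]
eef_rot: [0.838, 0.546, -0.006, -0.005]
contact_force: [-1.5, -0.1, -0.3]
opening: 0.305
finger_force: 15.0
```

>>> {"op": "step_arm", "data": {"increments": [[[0,0,0],[0,0,0]],[[0,0,0],[0,0,0]],[[0,0,0],[0,0,0]],[[0,0,0],[0,0,0]],[[0,0,0],[0,0,0]],[[0,0,0],[0,0,0]],[[0,0,0],[0,0,0]],[[0,0,0],[0,0,0]],[[0,0,0],[0,0,0]],[[0,0,0],[0,0,0]]]}}

```text
clock: 33.65
tool_pos: [0.7124, -0.0684, 0.2504]
eef_rot: [0.838, 0.546, -0.0, -0.0]
contact_force: [0.4, -0.1, -0.1]
opening: 0.307
finger_force: 15.0
```

```bash
python3 - <<'E'
from h import *
p,d,c=snap('wrist','w8.png');s=r.get_state();print(s['tool_pos'],yaw(s))
E
```

```text
[ 0.71247245 -0.0684202   0.25037114] -23.786572202010042
```

View pics/w8.png

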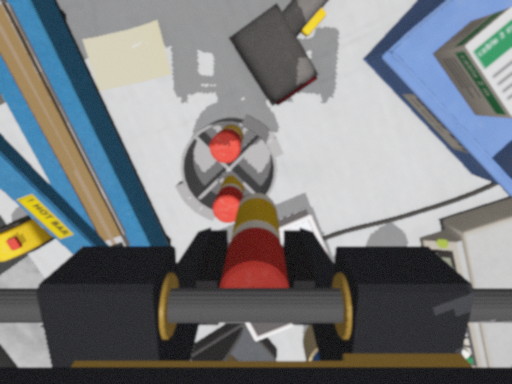

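>>> {"op": "step_arm", "data": {"increments": [[[0.05,0,-3],[0,0,0]],[[0,0,-3],[0,0,0]],[[0,0,-3],[0,0,0]],[[0,0,-2.2],[0,0,0]],[[0,0,-2],[0,0,0]],[[0,0,-1],[0,0,0]],[[0,0,-1],[0,0,0]],[[0,0,-1],[0,0,0]],[[0,0,-1],[0,0,0]],[[0,0,0],[0,0,0]]]}}

```text
clock: 34.7
tool_pos: [0.7121, -0.0682, 0.0771]
eef_rot: [0.838, 0.546, -0.001, -0.001]
contact_force: [-0.5, 0.6, -0.1]
opening: 0.301
finger_force: 15.0
```

>>> {"op": "step_arm", "data": {"increments": [[[0,0,0],[0,0,0]],[[0,0,0],[0,0,0]],[[0,0,0],[0,0,0]],[[0,0,3],[0,0,0]],[[0,0,4],[0,0,0]],[[0,0,4],[0,0,0]],[[0,0,4.5],[0,0,0]],[[0,0,4.5],[0,0,-8]],[[-4,2.85,2],[0,0,-8]],[[-4,2.85,2],[0,0,-8]]], "fingers": 0.42}}

```text
clock: 35.7
tool_pos: [0.6378, -0.015, 0.3183]
eef_rot: [0.934, 0.357, 0.002, 0.001]
contact_force: [0.5, 0.9, 1.4]
opening: 0.42
finger_force: 0.0
```

>>> {"op": "step_arm", "data": {"increments": [[[-4,2.85,0],[0,0,-8]],[[-4,2.85,0],[0,0,-8]],[[-4,2.85,0],[0,0,-8]],[[-4,2.85,0],[0,0,-8]],[[-4,2.85,0],[0,0,-8.5]],[[0,0,-4],[0,0,0]],[[0,0,-4],[0,0,0]],[[0,0,-4],[0,0,0]],[[0,0,0],[0,0,0]],[[0,0,0],[0,0,0]]], "fingers": 1}}

```text
clock: 36.7
tool_pos: [0.4379, 0.1276, 0.1969]
eef_rot: [1.0, 0.015, -0.0, 0.0]
contact_force: [-0.1, 0.4, 0.3]
opening: 1.004
finger_force: 0.0
```

```bash
python3 wr.py w9.png; python3 - <<'E'
from h import *
p,d,c=snap('top','t4.png');W=cloud(d,c)
m=(W[...,2]>.06)&(W[...,0]>.62)&(W[...,0]<.77)&(W[...,1]>-.13)&(W[...,1]<.03)
hsv=cv2.cvtColor(p,cv2.COLOR_RGB2HSV); red=((hsv[...,0]<8)|(hsv[...,0]>172))&(hsv[...,1]>120)
k,l,st,ce=cv2.connectedComponentsWithStats((m&red).astype(np.uint8))
for i in range(1,k):
    if st[i,4]>15: print('stick',st[i,4],W[l==i].mean(0).round(3),W[l==i][:,2].max().round(3))
# bin/tray walls: profile of median height along y and x
for nm,(xa,xb,ya,yb) in dict(bin=(.41,.5,-.32,-.1),tray=(.64,.72,-.33,-.12)).items():
    for y in np.arange(ya,yb,.006):
        q=W[(W[...,0]>xa)&(W[...,0]<xb)&(W[...,1]>=y)&(W[...,1]<y+.006)][:,2]; print(f'{y+.003:.3f}:{np.nanmedian(q)*1000:.0f}' if len(q) else '',end=' ')
    print()
for nm,(xa,xb,ya,yb) in dict(bin=(.36,.56,-.24,-.19),tray=(.58,.78,-.24,-.19)).items():
    for x in np.arange(xa,xb,.006):
        q=W[(W[...,1]>ya)&(W[...,1]<yb)&(W[...,0]>=x)&(W[...,0]<x+.006)][:,2]; print(f'{x+.003:.3f}:{np.nanmedian(q)*1000:.0f}' if len(q) else '',end=' ')
    print()
E
```

```text
tcp [0.4379 0.1276 0.1969] yaw -88.3 t 36.7
red top76 [437 183  16  12 163] [ 0.4377 -0.0328  0.072 ] (array([437.9, -32.9]), array([ 9.7, 12.8]), 1.7)
carton [ 222  133   59   99 5527] [0.4351 0.1316 0.0582] (array([433.2, 131.6]), array([90.2, 49.8]), 1.6)
tape [ 417  180   40   45 1405] [ 0.4217 -0.0358  0.0603] (array([421.5, -35.7]), array([31.8, 42. ]), 89.2)
tape low [ 395  160   62   69 3476] [ 0.4261 -0.0295  0.0518] (array([426. , -30.6]), array([53.4, 64.3]), 88.8)
foot [  0 156  48  31 858] [0.4303 0.3576 0.0182] (array([429. , 363.2]), array([26.1, 47.6]), 9.4)
stick 71 [ 0.708 -0.067  0.106] 0.115
stick 71 [ 0.695 -0.029  0.106] 0.115
stick 73 [ 0.673 -0.081  0.105] 0.116
-0.317:68 -0.311:65 -0.305:59 -0.299:40 -0.293:43 -0.287:52 -0.281:67 -0.275:86 -0.269:62 -0.263:25 -0.257:14 -0.251:13 -0.245:14 -0.239:15 -0.233:14 -0.227:14 -0.221:14 -0.215:14 -0.209:15 -0.203:13 -0.197:13 -0.191:14 -0.185:13 -0.179:14 -0.173:14 -0.167:14 -0.161:15  -0.149:82 -0.143:36 -0.137:-0 -0.131:1 -0.125:0 -0.119:-0 -0.113:2 -0.107:1 -0.101:1 
-0.327:30 -0.321:40 -0.315:43 -0.309:4 -0.303:-2
[... 175 characters left out ...]
189:13 -0.183:12 -0.177:13 -0.171:12 -0.165:12 -0.159:12 -0.153:42 -0.147:16 -0.141:-1 -0.135:-1 -0.129:-2 -0.123:-2 
0.363:-66 0.369:-752 0.375:-64 0.381:-31 0.387:45 0.393:28 0.399:15 0.405:12 0.411:14 0.417:13 0.423:15 0.429:14 0.435:14 0.441:13 0.447:14 0.453:14 0.459:14 0.465:14 0.471:15 0.477:13 0.483:13 0.489:15 0.495:13 0.501:14 0.507:25 0.513:83   0.531:-2 0.537:0 0.543:-3 0.549:-2 0.555:-1 0.561:1 
0.583:-3 0.589:-1 0.595:-2 0.601:-2 0.607:-1 0.613:-1 0.619:21  0.631:13 0.637:12 0.643:12 0.649:13 0.655:14 0.661:11 0.667:12 0.673:13 0.679:11 0.685:12 0.691:13 0.697:14 0.703:12 0.709:12 0.715:12 0.721:12 0.727:13 0.733:12 0.739:17 0.745:38  0.757:5 0.763:-1 0.769:-2 0.775:-2 0.781:-1
```

>>> {"op": "step_arm", "data": {"increments": [[[-0.5,0.4,-4],[0,0,0]],[[0,0,-4],[0,0,0]],[[0,0,-4],[0,0,0]],[[0,0,-3],[0,0,0]],[[0,0,-1.7],[0,0,0]],[[0,0,0],[0,0,0]],[[0,0,0],[0,0,0]],[[0,0,0],[0,0,0]],[[0,0,0],[0,0,0]],[[0,0,0],[0,0,0]]]}}

```text
clock: 37.8
tool_pos: [0.4336, 0.1322, 0.0304]
eef_rot: [1.0, 0.015, 0.001, -0.0]
contact_force: [0.1, -0.1, 0.7]
opening: 1.001
finger_force: 0.0
```

>>> {"op": "step_arm", "data": {"increments": [[[0,0,0],[0,0,0]],[[0,0,0],[0,0,0]],[[0,0,0],[0,0,0]],[[0,0,0],[0,0,0]],[[0,0,0],[0,0,0]],[[0,0,0],[0,0,0]],[[0,0,4],[0,0,0]],[[0,0,4],[0,0,0]],[[0,0,4],[0,0,0]],[[0,0,4],[0,0,0]]], "fingers": 0, "grip_force": 15}}

```text
clock: 38.8
tool_pos: [0.4322, 0.1319, 0.1909]
eef_rot: [1.0, 0.015, -0.001, 0.0]
contact_force: [0.8, 0.2, -0.9]
opening: 0.571
finger_force: 15.0
```

>>> {"op": "step_arm", "data": {"increments": [[[0.2,-4.3,0],[0,0,0]],[[0.2,-4.3,0],[0,0,0]],[[0.2,-4.3,0],[0,0,0]],[[0.2,-4.3,0],[0,0,0]],[[0.2,-4.3,0],[0,0,0]],[[0.2,-4.3,0],[0,0,0]],[[0.2,-4.3,0],[0,0,0]],[[0.3,-4.3,0],[0,0,0]],[[0,0,0],[0,0,0]],[[0,0,0],[0,0,0]]]}}

```text
clock: 39.8
tool_pos: [0.4492, -0.2127, 0.1892]
eef_rot: [1.0, 0.014, -0.001, -0.0]
contact_force: [1.0, 0.3, -0.3]
opening: 0.568
finger_force: 15.0
```

>>> {"op": "step_arm", "data": {"increments": [[[0,0,-3],[0,0,0]],[[0,0,-3],[0,0,0]],[[0,0,-3],[0,0,0]],[[0,0,-2],[0,0,0]],[[0,0,-1],[0,0,0]],[[0,0,-1],[0,0,0]],[[0,0,-1],[0,0,0]],[[0,0,-0.4],[0,0,0]],[[0,0,0],[0,0,0]],[[0,0,0],[0,0,0]]]}}

```text
clock: 40.8
tool_pos: [0.4502, -0.2122, 0.0459]
eef_rot: [1.0, 0.015, -0.0, 0.0]
contact_force: [-0.4, -0.1, -0.9]
opening: 0.566
finger_force: 15.0
```

>>> {"op": "step_arm", "data": {"increments": [[[0,0,0],[0,0,0]],[[0,0,0],[0,0,0]],[[0,0,0],[0,0,0]],[[0,0,4],[0,0,0]],[[0,0,4],[0,0,0]],[[0,0,4],[0,0,0]],[[0,0,4],[0,0,0]],[[-0.6,4.38,0],[0,0,0]],[[-0.6,4.38,0],[0,0,0]],[[-0.6,4.38,0],[0,0,0]]], "fingers": 0.75}}

```text
clock: 41.8
tool_pos: [0.4317, -0.0794, 0.2061]
eef_rot: [1.0, 0.014, 0.0, 0.0]
contact_force: [0.8, 0.3, 0.3]
opening: 0.755
finger_force: 0.0
```

>>> {"op": "step_arm", "data": {"increments": [[[-0.6,4.38,0],[0,0,0]],[[0,0,0],[0,0,0]],[[0,0,0],[0,0,0]],[[0,0,0],[0,0,0]],[[0,0,0],[0,0,0]],[[0,0,0],[0,0,0]],[[0,0,0],[0,0,0]],[[0,0,0],[0,0,0]],[[0,0,0],[0,0,0]],[[0,0,0],[0,0,0]]]}}

```text
clock: 42.8
tool_pos: [0.4259, -0.0369, 0.2055]
eef_rot: [1.0, 0.015, -0.0, 0.0]
contact_force: [0.2, 0.6, -0.1]
opening: 0.749
finger_force: 0.0
```

```bash
python3 wr.py w10.png;python3 - <<'E'
import cv2
a=cv2.imread('pics/w10.png');b=cv2.imread('pics/t4.png')[150:265,270:420]
cv2.imwrite('pics/j.png',cv2.hconcat([cv2.resize(a[80:260,150:400],(420,300)),cv2.resize(b,(380,300))]))
E
```

```text
tcp [ 0.4259 -0.0369  0.2055] yaw -88.3 t 42.8
red top76 [252 163  14  11 144] [ 0.4371 -0.0388  0.072 ] (array([437., -39.]), array([ 8.8, 11.2]), 1.7)
tape [ 240  160   35   45 1319] [ 0.4214 -0.0382  0.0602] (array([421.2, -38.2]), array([29.5, 41.5]), 88.3)
tape low [ 236  142   43   67 2546] [ 0.4269 -0.0381  0.0557] (array([426.1, -38.2]), array([37.2, 62.6]), 88.4)
```

View pics/j.png

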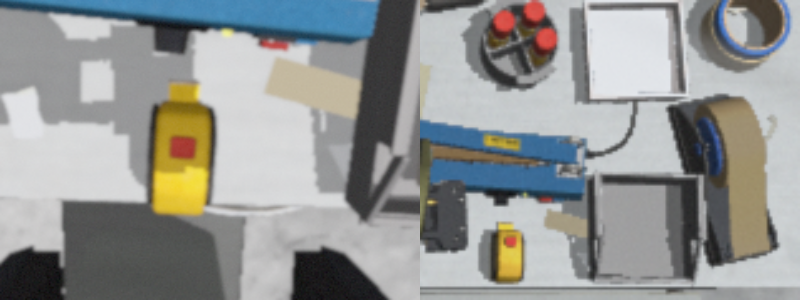

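>>> {"op": "step_arm", "data": {"increments": [[[0,-0.1,-4],[0,0,0]],[[0,0,-4],[0,0,0]],[[0,0,-4],[0,0,0]],[[0,0,-3],[0,0,0]],[[0,0,-1.9],[0,0,0]],[[0,0,0],[0,0,0]],[[0,0,0],[0,0,0]],[[0,0,0],[0,0,0]],[[0,0,0],[0,0,0]],[[0,0,0],[0,0,0]]]}}

```text
clock: 43.85
tool_pos: [0.4317, -0.0383, 0.0421]
eef_rot: [1.0, 0.014, -0.005, -0.0]
contact_force: [0.1, -0.6, 0.1]
opening: 0.747
finger_force: 0.0
```

>>> {"op": "step_arm", "data": {"increments": [[[0,0,0],[0,0,0]],[[0,0,0],[0,0,0]],[[0,0,0],[0,0,0]],[[0,0,0],[0,0,0]],[[0,0,0],[0,0,0]],[[0,0,3],[0,0,0]],[[0,0,4],[0,0,0]],[[0,0,5],[0,0,0]],[[0,0,5],[0,0,0]],[[0,0,5],[0,0,0]]], "fingers": 0, "grip_force": 30}}

```text
clock: 44.85
tool_pos: [0.4303, -0.0381, 0.263]
eef_rot: [1.0, 0.015, -0.006, -0.0]
contact_force: [1.4, 0.9, -1.9]
opening: 0.34
finger_force: 29.4
```

>>> {"op": "step_arm", "data": {"increments": [[[4.18,-2.48,0],[0,0,0]],[[4.18,-2.48,0],[0,0,0]],[[4.18,-2.48,0],[0,0,0]],[[4.18,-2.48,0],[0,0,0]],[[4.18,-2.48,0],[0,0,0]],[[4.18,-2.48,0],[0,0,0]],[[0,0,-4],[0,0,0]],[[0,0,-4],[0,0,0]],[[0,0,-4],[0,0,0]],[[0,0,0],[0,0,0]]]}}

```text
clock: 45.85
tool_pos: [0.6777, -0.1842, 0.1341]
eef_rot: [1.0, 0.015, -0.012, -0.004]
contact_force: [-1.2, 0.9, -2.4]
opening: 0.34
finger_force: 29.5
```

>>> {"op": "step_arm", "data": {"increments": [[[0,0,0],[0,0,0]],[[0,0,0],[0,0,0]],[[0,0,0],[0,0,0]],[[0,0,-2],[0,0,0]],[[0,0,-1],[0,0,0]],[[0,0,0],[0,0,0]],[[0,0,0],[0,0,0]],[[0,0,0],[0,0,0]],[[0,0,0],[0,0,0]],[[0,0,0],[0,0,0]]]}}

```text
clock: 46.85
tool_pos: [0.6825, -0.1873, 0.1119]
eef_rot: [1.0, 0.015, -0.005, -0.0]
contact_force: [0.2, 0.1, -2.2]
opening: 0.341
finger_force: 29.5
```

>>> {"op": "step_arm", "data": {"increments": [[[0,0,-2],[0,0,0]],[[0,0,-1],[0,0,0]],[[0,0,-1],[0,0,0]],[[0,0,-1],[0,0,0]],[[0,0,-0.4],[0,0,0]],[[0,0,0],[0,0,0]],[[0,0,0],[0,0,0]],[[0,0,0],[0,0,0]],[[0,0,0],[0,0,0]],[[0,0,0],[0,0,0]]]}}

```text
clock: 47.85
tool_pos: [0.6824, -0.1872, 0.0577]
eef_rot: [1.0, 0.015, -0.005, -0.0]
contact_force: [-0.0, -0.1, -1.0]
opening: 0.34
finger_force: 29.5
```

>>> {"op": "step_arm", "data": {"increments": [[[0,0,-0.15],[0,0,0]],[[0,0,0],[0,0,0]],[[0,0,0],[0,0,0]],[[0,0,0],[0,0,0]],[[0,0,0],[0,0,0]],[[0,0,3],[0,0,0]],[[0,0,4],[0,0,0]],[[0,0,5],[0,0,0]],[[0,0,5],[0,0,0]],[[0,0,5],[0,0,0]]], "fingers": 0.6}}

```text
clock: 48.85
tool_pos: [0.6819, -0.1871, 0.278]
eef_rot: [1.0, 0.015, -0.006, -0.0]
contact_force: [1.6, 0.9, -0.6]
opening: 0.601
finger_force: 0.0
```

>>> {"op": "step_arm", "data": {"increments": [[[0,0,5],[0,0,0]],[[-1.97,4.25,0],[0,0,0]],[[-1.97,4.25,0],[0,0,0]],[[-1.97,4.25,0],[0,0,0]],[[-1.97,4.25,0],[0,0,0]],[[-1.97,4.25,0],[0,0,0]],[[-1.97,4.25,0],[0,0,0]],[[-1.97,4.25,0],[0,0,0]],[[-1.97,4.25,0],[0,0,0]],[[-1.97,4.25,0],[0,0,4]]]}}

```text
clock: 49.85
tool_pos: [0.5038, 0.197, 0.326]
eef_rot: [0.999, 0.05, -0.005, -0.0]
contact_force: [0.3, 1.1, -0.4]
opening: 0.605
finger_force: 0.0
```

>>> {"op": "step_arm", "data": {"increments": [[[-1.97,4.25,0],[0,0,4]],[[-1.97,4.25,0],[0,0,0]],[[-1.97,4.25,0],[0,0,0]],[[-1.97,4.25,0],[0,0,0]],[[0,0,-4],[0,0,0]],[[0,0,-4],[0,0,0]],[[0,0,-4],[0,0,0]],[[0,0,0],[0,0,0]],[[0,0,0],[0,0,0]],[[0,0,0],[0,0,0]]]}}

```text
clock: 50.85
tool_pos: [0.4277, 0.3657, 0.208]
eef_rot: [0.996, 0.084, -0.004, -0.001]
contact_force: [-1.0, -0.2, 0.8]
opening: 0.597
finger_force: 0.0
```

```bash
python3 wr.py w11.png
```

```text
tcp [0.4277 0.3657 0.208 ] yaw -80.3 t 50.9
red top76 [239 160  29  30 667] [0.4308 0.3691 0.072 ] (array([431. , 368.9]), array([26.1, 24.6]), 9.8)
foot [  96   78   54   99 1544] [0.4431 0.4957 0.0144] (array([437.1, 501.6]), array([ 45. , 105.6]), 82.3)
foot [228 152  51  26 797] [0.4315 0.3697 0.0184] (array([428.8, 369.2]), array([26.4, 51.3]), 8.4)
```

>>> {"op": "step_arm", "data": {"increments": [[[0,0.3,-4],[0,-0.46,0]],[[0,0,-4],[0,0,0]],[[0,0,-4],[0,0,0]],[[0,0,-3],[0,0,0]],[[0,0,-1.7],[0,0,0]],[[0,0,0],[0,0,0]],[[0,0,0],[0,0,0]],[[0,0,0],[0,0,0]],[[0,0,0],[0,0,0]],[[0,0,0],[0,0,0]]]}}

```text
clock: 51.9
tool_pos: [0.4265, 0.3688, 0.0398]
eef_rot: [0.996, 0.085, -0.001, -0.0]
contact_force: [0.5, -0.7, 0.3]
opening: 0.598
finger_force: 0.0
```

>>> {"op": "step_arm", "data": {"increments": [[[0,0,0],[0,0,0]],[[0,0,0],[0,0,0]],[[0,0,0],[0,0,0]],[[0,0,0],[0,0,0]],[[0,0,0],[0,0,0]],[[0,0,3],[0,0,0]],[[0,0,4],[0,0,0]],[[0,0,5],[0,0,0]],[[0,0,5],[0,0,0]],[[0,0,5],[0,0,0]]], "fingers": 0, "grip_force": 20}}

```text
clock: 52.9
tool_pos: [0.4256, 0.368, 0.2606]
eef_rot: [0.996, 0.084, -0.002, 0.001]
contact_force: [0.5, 1.9, -0.8]
opening: 0.298
finger_force: 20.0
```

>>> {"op": "step_arm", "data": {"increments": [[[0,0,4],[0,0,0]],[[0,0,3],[0,0,0]],[[1.71,-4.37,0],[0,0,0]],[[1.71,-4.37,0],[0,0,0]],[[1.71,-4.37,0],[0,0,8]],[[1.71,-4.37,0],[0,0,8]],[[1.71,-4.37,0],[0,0,8]],[[1.71,-4.37,0],[0,0,8]],[[1.71,-4.37,0],[0,0,8]],[[1.71,-4.37,0],[0,0,8]]]}}

```text
clock: 53.9
tool_pos: [0.563, 0.017, 0.3287]
eef_rot: [0.874, 0.485, -0.001, 0.001]
contact_force: [-0.5, 1.3, 0.1]
opening: 0.305
finger_force: 20.0
```

>>> {"op": "step_arm", "data": {"increments": [[[1.71,-4.37,0],[0,0,8]],[[1.71,-4.37,0],[0,0,8]],[[1.71,-4.37,0],[0,0,8]],[[1.71,-4.37,0],[0,0,8]],[[1.71,-4.37,0],[0,0,0]],[[1.71,-4.37,0],[0,0,0]],[[0,0,-3],[0,0,0]],[[0,0,-3],[0,0,0]],[[0,0,0],[0,0,0]],[[0,0,0],[0,0,0]]]}}

```text
clock: 54.9
tool_pos: [0.6653, -0.2432, 0.2688]
eef_rot: [0.709, 0.705, -0.001, 0.001]
contact_force: [-0.2, 0.1, 0.2]
opening: 0.301
finger_force: 20.0
```

```bash
python3 - <<'E'
from h import *
s=r.get_state();print(s['tool_pos'].round(4),yaw(s),s['eef_rot'].round(4))
p,d,c=snap('wrist','w12.png');p2,d2,c2=snap('top')
W=cloud(d2,c2); q=W[(W[...,0]>.74)&(W[...,0]<.9)&(W[...,1]>-.3)&(W[...,1]<-.15)&(W[...,2]>.07)&(W[...,2]<.25)];print('behind tray',len(q),q.min(0).round(3) if len(q) else '')
cv2.imwrite('pics/j2.png',cv2.hconcat([cv2.resize(p[...,::-1],(400,300)),cv2.resize(p2[120:270,270:430,::-1],(320,300))]))
E
```

```text
[ 0.6653 -0.2432  0.2688] -0.27915199556548465 [ 7.088e-01  7.054e-01 -1.200e-03  7.000e-04]
behind tray 270 [ 0.782 -0.293  0.071]
```

View pics/j2.png

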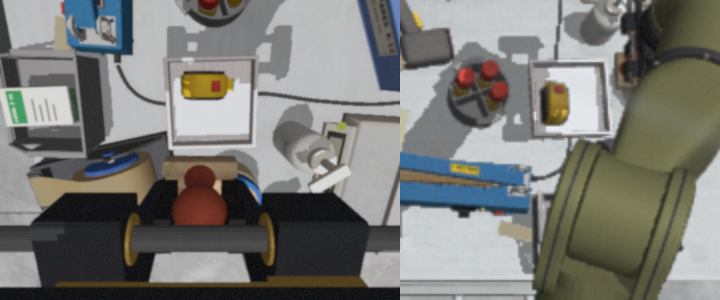

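>>> {"op": "step_arm", "data": {"increments": [[[0,0,-4],[0,0,0]],[[0,0,-4],[0,0,0]],[[0,0,-4],[0,0,0]],[[0,0,-3],[0,0,0]],[[0,0,-2],[0,0,0]],[[0,0,-2],[0,0,0]],[[0,0,-1],[0,0,0]],[[0,0,-1],[0,0,0]],[[0,0,-0.4],[0,0,0]],[[0,0,0],[0,0,0]]]}}

```text
clock: 56.0
tool_pos: [0.6658, -0.2435, 0.0551]
eef_rot: [0.709, 0.705, -0.001, 0.001]
contact_force: [-0.1, 0.1, -0.2]
opening: 0.295
finger_force: 20.0
```

>>> {"op": "step_arm", "data": {"increments": [[[0,0,0],[0,0,0]],[[0,0,0],[0,0,0]],[[0,0,0],[0,0,0]],[[0,0,0],[0,0,0]],[[0,0,0],[0,0,0]],[[0,0,0],[0,0,0]],[[0,0,0],[0,0,0]],[[0,0,0],[0,0,0]],[[0,0,0],[0,0,0]],[[0,0,0],[0,0,0]]]}}

```text
clock: 57.0
tool_pos: [0.6655, -0.2434, 0.0548]
eef_rot: [0.709, 0.705, -0.001, 0.001]
contact_force: [-0.3, 0.4, -1.5]
opening: 0.296
finger_force: 20.0
```

>>> {"op": "step_arm", "data": {"increments": [[[0,0,0],[0,0,0]],[[0,0,0],[0,0,0]],[[0,0,0],[0,0,0]],[[0,0,0],[0,0,0]],[[0,0,3],[0,0,0]],[[0,0,4],[0,0,0]],[[0,0,5],[0,0,0]],[[0,0,5],[0,0,0]],[[0,0,5],[0,0,0]],[[0,0,5],[0,0,0]]], "fingers": 0.5}}

```text
clock: 58.0
tool_pos: [0.6651, -0.2433, 0.3272]
eef_rot: [0.709, 0.705, -0.001, 0.001]
contact_force: [0.7, -0.7, 0.5]
opening: 0.501
finger_force: 0.0
```

>>> {"op": "step_arm", "data": {"increments": [[[-2.25,4.4,1],[0,0,0]],[[-2.25,4.4,1],[0,0,0]],[[-2.25,4.43,0],[0,0,8]],[[-2.25,4.43,0],[0,0,8]],[[-2.25,4.43,0],[0,0,8]],[[-2.25,4.43,0],[0,0,8]],[[-2.25,4.43,0],[0,0,8]],[[-2.25,4.43,0],[0,0,8]],[[-2.25,4.43,0],[0,0,8]],[[-2.25,4.43,0],[0,0,8]]], "fingers": 1}}

```text
clock: 59.0
tool_pos: [0.4397, 0.1997, 0.3451]
eef_rot: [0.225, 0.974, 0.0, 0.002]
contact_force: [-0.1, 0.1, 0.9]
opening: 1.001
finger_force: 0.0
```

>>> {"op": "step_arm", "data": {"increments": [[[0,4.43,0],[0,0,8]],[[0,4.43,0],[0,0,7]],[[0,4.43,0],[0,0,0]],[[0,4.43,0],[0,0,0]],[[0,4.43,0],[0,0,0]],[[0.5,4.43,0],[0,0,0]],[[1,4.43,0],[0,0,0]],[[1.5,4,0],[0,0,0]],[[0,0,0],[0,0,0]],[[0,0,0],[0,0,0]]]}}

```text
clock: 60.0
tool_pos: [0.4707, 0.5484, 0.3434]
eef_rot: [0.098, 0.995, -0.001, 0.001]
contact_force: [0.2, -0.2, 0.1]
opening: 0.998
finger_force: 0.0
```

```bash
python3 lid.py .106 w13.png; python3 - <<'E'
from h import *
p,d,c=snap('top','t5.png');W=cloud(d,c)
hsv=cv2.cvtColor(p,cv2.COLOR_RGB2HSV);red=((hsv[...,0]<8)|(hsv[...,0]>172))&(hsv[...,1]>120)
m=red&(W[...,1]<-.02)&(W[...,2]>0)&(W[...,1]>-.3)&(W[...,0]>.6)&(W[...,0]<.78)
k,l,st,ce=cv2.connectedComponentsWithStats(m.astype(np.uint8))
for i in range(1,k):
    if st[i,4]>15: print('red',st[i,4],W[l==i].mean(0).round(3),W[l==i][:,2].max().round(3))
q=W[(abs(W[...,0]-.452)<.04)&(abs(W[...,1]+.2125)<.02)];print('carton top',q.mean(0))
E
```

```text
tcp [0.4707 0.5484 0.3434] yaw 78.7 t 60.0 F [ 0.2 -0.2  0.1] q [-0.92  0.76 -0.01  1.07  0.01  1.32  0.44]
[ 235  101   16   72 1086] [0.4441 0.5398 0.106 ] (array([445.2, 539.3]), array([17.2, 81.5]), 78.6)
[103 323  56  44 356] [0.6948 0.3268 0.106 ] (array([696.4, 325.4]), array([  9.8, 111.1]), 33.2)
[187 323  61  38 640] [0.715  0.4468 0.106 ] (array([715.4, 447.3]), array([101. ,  18.5]), 32.7)
red 72 [ 0.708 -0.067  0.106] 0.115
red 65 [ 0.695 -0.03   0.107] 0.114
red 77 [ 0.673 -0.082  0.103] 0.114
red 27 [ 0.66  -0.237  0.086] 0.096
carton top [ 0.451624   -0.21290982  0.0735234 ]
```

>>> {"op": "step_arm", "data": {"increments": [[[-2.6,-0.9,-3],[0,0,0]],[[0,0,-4],[0,0,0]],[[0,0,-4],[0,0,0]],[[0,0,-4],[0,0,0]],[[0,0,0],[0,0,0]],[[0,0,0],[0,0,0]],[[0,0,0],[0,0,0]],[[0,0,0],[0,0,0]],[[0,0,0],[0,0,0]],[[0,0,0],[0,0,0]]]}}

```text
clock: 61.1
tool_pos: [0.4452, 0.5397, 0.1958]
eef_rot: [0.098, 0.995, 0.001, 0.002]
contact_force: [-0.2, 0.1, 0.2]
opening: 0.998
finger_force: 0.0
```

```bash
python3 lid.py .106 w14.png
```

```text
tcp [0.4452 0.5397 0.1958] yaw 78.7 t 61.1 F [-0.2  0.1  0.2] q [-0.94  0.84 -0.02  1.36  0.02  0.94  0.41]
[ 241  137   25  107 2471] [0.4428 0.5402 0.106 ] (array([444.2, 539.8]), array([17.2, 81.8]), 79.2)
```

>>> {"op": "step_arm", "data": {"increments": [[[-0.1,0,-4],[0,0,0.3]],[[0,0,-4],[0,0,0]],[[0,0,-2],[0,0,0]],[[0,0,-1.4],[0,0,0]],[[0,0,0],[0,0,0]],[[0,0,0],[0,0,0]],[[0,0,0],[0,0,0]],[[0,0,0],[0,0,0]],[[0,0,0],[0,0,0]],[[0,0,0],[0,0,0]]]}}

```text
clock: 62.15
tool_pos: [0.444, 0.5395, 0.0812]
eef_rot: [0.096, 0.995, 0.0, 0.002]
contact_force: [0.2, 0.1, 0.7]
opening: 1.0
finger_force: 0.0
```

>>> {"op": "step_arm", "data": {"increments": [[[0,0,0],[0,0,0]],[[0,0,0],[0,0,0]],[[0,0,0],[0,0,0]],[[0,0,0],[0,0,0]],[[0,0,0],[0,0,0]],[[0,0,0],[0,0,0]],[[0,0,0],[0,0,0]],[[0,0,0],[0,0,0]],[[0,0,0],[0,0,0]],[[0,0,0],[0,0,0]]], "fingers": 0, "grip_force": 30}}

```text
clock: 63.15
tool_pos: [0.4439, 0.5394, 0.0806]
eef_rot: [0.096, 0.995, 0.0, 0.002]
contact_force: [0.0, 0.7, -0.5]
opening: 0.201
finger_force: 30.0
```

>>> {"op": "step_arm", "data": {"increments": [[[0,0,3],[0,0,0]],[[0,0,5],[0,0,0]],[[0,0,5],[0,0,0]],[[0,0,5],[0,0,0]],[[0,0,5],[0,0,0]],[[0,0,5],[0,0,0]],[[-0.2,-4.24,0],[0,0,0]],[[-0.2,-4.24,0],[0,0,0]],[[-0.2,-4.24,0],[0,0,0]],[[-0.2,-4.24,0],[0,0,0]]]}}

```text
clock: 64.15
tool_pos: [0.4353, 0.3676, 0.3603]
eef_rot: [0.096, 0.995, -0.0, 0.001]
contact_force: [1.4, -0.3, -1.8]
opening: 0.207
finger_force: 30.0
```

>>> {"op": "step_arm", "data": {"increments": [[[-0.2,-4.24,0],[0,0,-8.3]],[[-0.2,-4.24,0],[0,0,-8.3]],[[-0.1,-4.24,0],[0,0,-8.3]],[[-0.1,-4.24,0],[0,0,-8.3]],[[3.21,-3.21,0],[0,0,-8.3]],[[3.21,-3.21,0],[0,0,-8.3]],[[3.21,-3.21,0],[0,0,-8.3]],[[3.21,-3.21,0],[0,0,-8.3]],[[3.21,-3.21,0],[0,0,-8.3]],[[3.21,-3.21,0],[0,0,-8.3]]]}}

```text
clock: 65.15
tool_pos: [0.6231, 0.0064, 0.3603]
eef_rot: [0.733, 0.68, -0.001, 0.001]
contact_force: [0.6, 0.1, -2.3]
opening: 0.204
finger_force: 30.0
```

>>> {"op": "step_arm", "data": {"increments": [[[3.21,-3.21,0],[0,0,-8.3]],[[3.21,-3.21,0],[0,0,0]],[[0,0,-3],[0,0,0]],[[0,0,-3],[0,0,0]],[[0,0,-3],[0,0,0]],[[0,0,0],[0,0,0]],[[0,0,0],[0,0,0]],[[0,0,0],[0,0,0]],[[0,0,0],[0,0,0]],[[0,0,0],[0,0,0]]]}}

```text
clock: 66.15
tool_pos: [0.6873, -0.0568, 0.2722]
eef_rot: [0.779, 0.627, -0.0, 0.002]
contact_force: [0.3, -0.6, -1.6]
opening: 0.201
finger_force: 30.0
```

```bash
python3 - <<'E'
from h import *
s=r.get_state();print(s['tool_pos'].round(4),yaw(s),s['eef_rot'].round(4),s['contact_force'])
p,d,c=snap('wrist','w15.png'); p2,d2,c2=snap('scene')
cv2.imwrite('pics/j3.png',cv2.hconcat([cv2.resize(p[...,::-1],(400,300)),cv2.resize(p2[130:330,240:450,::-1],(315,300))]))
E
```

```text
[ 0.6873 -0.0568  0.2722] -12.280049353951762 [ 7.787e-01  6.274e-01 -1.000e-04  2.000e-03] [ 0.26967709 -0.62119913 -1.56171248]
```

View pics/j3.png

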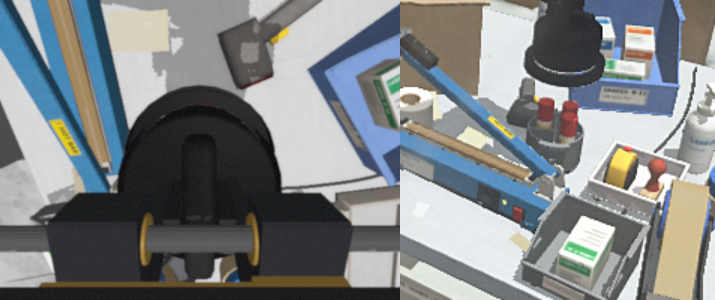

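>>> {"op": "step_arm", "data": {"increments": [[[0.07,0,-3],[0,0,0]],[[0,0,-3],[0,0,0]],[[0,0,-2],[0,0,0]],[[0,0,-1],[0,0,0]],[[0,0,-1],[0,0,0]],[[0,0,-1],[0,0,0]],[[0,0,0],[0,0,0]],[[0,0,0],[0,0,0]],[[0,0,0],[0,0,0]],[[0,0,0],[0,0,0]]]}}

```text
clock: 67.25
tool_pos: [0.6879, -0.0568, 0.1615]
eef_rot: [0.779, 0.627, -0.001, 0.002]
contact_force: [0.5, 0.3, -2.6]
opening: 0.206
finger_force: 30.0
```

>>> {"op": "step_arm", "data": {"increments": [[[0,0,-0.5],[0,0,0]],[[0,0,-0.5],[0,0,0]],[[0,0,-0.5],[0,0,0]],[[0,0,-0.5],[0,0,0]],[[0,0,-0.3],[0,0,0]],[[0,0,-0.3],[0,0,0]],[[0,0,0],[0,0,0]],[[0,0,0],[0,0,0]],[[0,0,0],[0,0,0]],[[0,0,0],[0,0,0]]]}}

```text
clock: 68.25
tool_pos: [0.6875, -0.0567, 0.1347]
eef_rot: [0.779, 0.627, -0.001, 0.001]
contact_force: [0.7, -0.4, -0.5]
opening: 0.201
finger_force: 30.0
```

>>> {"op": "step_arm", "data": {"increments": [[[0,0,0],[0,0,-8]],[[0,0,0],[0,0,-8]],[[0,0,0],[0,0,-8]],[[0,0,0],[0,0,-8]],[[0,0,0],[0,0,-8]],[[0,0,0],[0,0,-8]],[[0,0,0],[0,0,-8]],[[0,0,0],[0,0,0]],[[0,0,0],[0,0,0]],[[0,0,0],[0,0,0]]]}}

```text
clock: 69.25
tool_pos: [0.6876, -0.0566, 0.1347]
eef_rot: [0.982, 0.19, -0.001, 0.0]
contact_force: [0.6, 1.1, -0.9]
opening: 0.199
finger_force: 30.0
```

```bash
python3 - <<'E'
from h import *
s=r.get_state();print(s['tool_pos'].round(4),yaw(s),s['contact_force'].round(2),s['moment'].round(3))
E
```

```text
[ 0.6876 -0.0566  0.1347] -68.14507016529076 [ 0.6   1.08 -0.89] [-0.055  0.107  0.035]
```

>>> {"op": "step_arm", "data": {"increments": [[[0,0,0],[0,0,0]],[[0,0,0],[0,0,0]],[[0,0,0],[0,0,0]],[[0,0,0],[0,0,0]],[[0,0,0],[0,0,0]],[[0,0,3],[0,0,0]],[[0,0,4],[0,0,0]],[[0,0,4],[0,0,0]],[[0,0,4],[0,0,0]],[[0,0,0],[0,0,0]]], "fingers": 1}}

```text
clock: 70.25
tool_pos: [0.6903, -0.0584, 0.2914]
eef_rot: [0.982, 0.188, 0.004, 0.003]
contact_force: [0.8, -0.1, 0.7]
opening: 1.001
finger_force: 0.0
```

>>> {"op": "step_arm", "data": {"increments": [[[-3,0,2],[0,0,0]],[[-3,0,2],[0,0,0]],[[-3,3,0],[0,0,0]],[[-3,3,0],[0,0,0]],[[-3,3,0],[0,0,0]],[[-3,3,0],[0,0,0]],[[-3,3,0],[0,0,0]],[[0,3,0],[0,0,0]],[[0,3,0],[0,0,0]],[[0,0,0],[0,0,0]]]}}

```text
clock: 71.25
tool_pos: [0.4766, 0.1584, 0.3237]
eef_rot: [0.981, 0.192, -0.002, -0.0]
contact_force: [-0.1, 0.5, 0.2]
opening: 1.002
finger_force: 0.0
```

```bash
python3 - <<'E'
from h import *
p,d,c=snap('top');W=cloud(d,c)
m=(abs(W[...,2]-.158)<.01)&(W[...,0]>.62)&(W[...,0]<.75)&(W[...,1]>-.12)&(W[...,1]<.0)
print(m.sum(),W[m].mean(0),rect(W[m]))
cv2.imwrite('pics/j4.png',cv2.resize(p[100:270,80:430,::-1],(720,350)))
E
```

```text
163 [ 0.6825866  -0.05386244  0.15822344] (array([683.9, -54.4]), array([84. , 18.6]), 20.3)
```

View pics/j4.png

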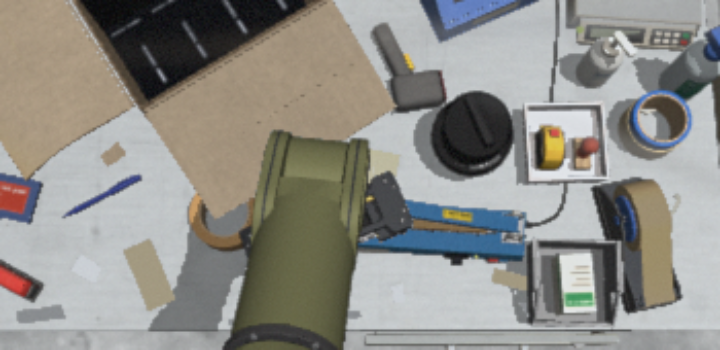

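Lid is seated with its bar at about 21°, in line with the ribs. The tape measure and stamp are in the tray (560,147) and the carton is in the bin (577,280).

```bash
python3 -c "
from plant import r
print(r.finish_job())"
```

```text
the job is handed in; nothing more can be done
None
```

The job is handed in after about 71 s of robot time: all three glue sticks stand upright in their own cells, the one carton present is in the bin, and the tape measure and stamp are in the tray. The lid is back on, seated and twisted so its bar lies in line with the ribs within about 2°. I did not test the lock by lifting. The lid had been knocked about 3 cm while standing aside, so I located it again before regripping.

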